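Nudge the carrier plate home on its locating pins

ROBOT

A 7-joint arm with a two-finger parallel gripper is mounted at the origin on the work surface. World frame = base frame: x ahead of the robot, y to its left, z up, the work surface at z = 0. Lengths are in m, angles in degrees, forces in N, time in s.
With the tool pointing down it reaches from about 0.425 to 0.825 m from the base axis. Payload 3.6 kg.
Tool frame: the origin (TCP) lies between the finger pads; the fingertips stand ahead of it and the grasp point (between the pads) lies 8 mm behind it (tip_reach is the y of the fingertips in the tool frame, in m); y points along the fingers, x is the direction in which the jaws open and shut, and the axes are right-handed (so a half turn about y gives the same grasp; the last joint's range is limited). The gripper opens to 85 mm and grips with 20 to 120 N. Pads are 22 mm wide; open, the fingers measure 114 mm over their backs; the gripper's body (76 mm by 85 mm) begins 54 mm behind the grasp point. The pads swing forward as they close: fully open they stand 13 mm farther back than shut.
Start: joints at [-1.518, 35.231, -0.722, 81.555, 0.464, 63.22, -2.315], TCP at [0.65, 0, 0.242] pointing down, gripper open.
Joint ranges: [-178.69, 178.69], [-17.37, 117.87], [-77.05, 75.6], [15.02, 138.74], [-78.02, 258.01], [0.78, 113.62], [-162.83, 162.83]. Speed limits (degrees/s): [159.86, 159.86, 180, 180, 180, 180, 180].

INTERFACE

Orientations are given as [roll, pitch, yaw] about the fixed x, y, z axes, in that order (R = Rz(yaw) Ry(pitch) Rx(roll)).
In Python, from cell import observe, read_camera, hand_in, recognise, tip_reach gives the robot as it stands. The module is installed in compiled form; this text tells all that it offers.
- The arm moves only by the tool arm_command, never from a script. Its argument "steps" is a list that holds one entry, the list of rows, each a list of 7 numbers: the shift along the tool's x, y, z each as a share of 10 cm, from -1 to 1, then the turn, a rotation vector about the tool's x, y, z each as a share of 90 degrees, from -1 to 1, then the opening, from 0 (shut) to 1 (fully open). A call has 1 to 12 rows; each row shifts and turns the pose as measured when the row begins, along the tool's axes as they then stand; what a row does not reach is not made up. A row lasts 1/12 s, in which the tool goes at most 41.7 mm and 7.16 degrees, less where a joint would pass 70% of its speed; a pose out of reach is approached as far as the arm can. A call with a number of a shift or a turn outside -1 to 1 is refused whole. A call with a gripper value outside its range is refused whole. The fingers move at their own pace and stop on an object; the grip force is fixed at half the most. Time passes only in rows, so rows that do not move let the fingers close. It gives the time, the measured TCP pose, the force and the opening at its end, in the units of the state.
- observe(): the state, without advancing time (a new reading comes with each control period).
- read_camera(name): name is "scene" or "side" or "wrist"; returns a dict with "img" (384x512x3 uint8, blue, green, red), "vfov" (degrees; the focal length in pixels is half the picture's height over the tangent of half this angle, whatever the lens; pixels are square), "cx", "cy" (the principal point, pixels), "rvec" (rotation vector, rad) and "tvec" (3), from world to camera coordinates, as OpenCV has them. Camera axes: x right, y down, z forward; pixel columns grow to the right and rows downward; lengths in m; the calibration is good to about 2 mm. A picture is of the moment at which its call begins. There is no depth.
- hand_in(): hands the job in, once; it reports no verdict.
Trained networks look in the newest picture that a camera, given by its name, has taken for a name from the list of things; names that differ only in an ending like _2 or _b are one class to them, and where a whole thing is asked for, a point or a joint stands for the part that bears it (a point fixed in the world has none). Each returns a list of dicts, best first, with "p" (0 to 1); they miss things now and then, are a little off and sometimes report something else, mostly with a low value. They report only what shows in the picture. A call takes as long as a camera call.
- recognise(camera, thing): "box" ([left, top, right, bottom] in pixels, round what is visible of it).
The state is a dict: "t": time; "qpos": joint angles; "joint_velocities": joint speeds; "joint_efforts": joint torques, N m; "tool_pos": TCP position; "tool_rot": TCP orientation; "ft_force": force on the tool from outside, world axes, zero at the start; "moment": the same for the moment, N m; "finger_gap": finger opening in m.
Only numpy, scipy, OpenCV 4.12 (cv2) and the standard library are available. Lean on these libraries where they do the work, as an engineer would, in place of code of your own. Each camera call takes 0.05 s, during which the arm holds its last target.

TASK

On the test bench, push the metal carrier plate along its fixture until its two holes drop over the two locating pins and the plate lies flat and fully down in the pocket. Only push it, with the fingertips or the outside of the fingers on the plate itself: never touch the grip bar on it, never lift the plate, and leave the tray, the bottle and the screwdriver alone. Finish with the gripper clear of everything.

Things in the scene. Friction and masses are not known exactly. Their poses are not given: they have to be found in the camera images.
- fixture: Brown fixture board fixed on the bench, place and yaw vary. Origin: bench level, on the step between shelf and pocket. Its frame, mm: raised shelf (top z 20) at x -111 to 49, y -150 to 0; lower pocket (floor z 12, open at its ends) at same x, y 0 to 130. Near side (-x) is open. Seated, the plate's origin is at (0, 63, 12), its yaw equal to the fixture's.
- fence (a point): Fence: straight wall along the far side of the fixture, 14 mm thick, top 34 mm above the bench, from y -150 to 130 mm. The point is on its inner face at shelf level at the step: (49, 0, 20) mm in the fixture's frame. The seated plate's long edge is parallel to it, 1 mm off, so a plate slid along the fence has its holes in line with the pins.
- plate: Loose aluminium plate, 96 (its x) x 120 (its y) x 12 mm, 0.55 to 0.7 kg with bar. Origin: centre of the underside. Starts flat on the shelf, partly overhanging the pocket, yaw within 0.2 rad of the fixture's, 12 to 40 mm towards -x and 30 to 105 mm towards -y of its seated place. Near its leading (+y) end lies a thin green circuit board. Slid out over the pins it does not tip.
- tail (a point): Middle of the plate's tail edge, at the underside: (0, -60, 0) mm in its frame. Seated, it is 3 mm past the step (y = 3 mm in the fixture's frame). The plate drops 8 mm when its holes meet the pins; if the leading end drops first and the tail still lies on the step, a little more push drops it. The seated plate's top stands 4 mm above the shelf.
- grip_bar: Steel grip bar fixed on the plate, not to be touched: 70 mm (along the plate's x) by 16 mm by 28 mm high, origin at the centre of its underside, which is at (0, -44, 12) mm in the plate's frame, its top 40 mm above the plate's underside. Its weight puts the balance point of the whole about 17 mm from the plate's origin towards the tail.
- pin0 (a point): Foot of the near pin, on its axis at the pocket floor: (-30, 71, 12) mm in the fixture's frame. Steel pin 9 mm thick, rounded tapering nose, 7.5 mm high: its top is 0.5 mm below the shelf's level, so the plate glides over it.
- pin1 (a point): Foot of the far pin, alike, at (30, 71, 12) mm in the fixture's frame.
- hole0 (a point): Centre of the near 13 mm through hole, at the plate's underside: (-30, 8, 0) mm in its frame; belongs over pin0 with 2 mm of play all round.
- hole1 (a point): Centre of the far hole, alike: (30, 8, 0) mm; belongs over pin1 likewise.
- parts_tray: Bystander: open white parts tray, 100 x 150 x 35 mm high, loose on the bench beyond the fence; origin at the centre of its underside.
- flux_bottle: Bystander: small bottle, 44 mm diameter, 100 mm high, standing past the pocket's end (+y); origin at the centre of its underside.
- driver: Bystander: screwdriver lying loose on the bench to the right (-y) of the fixture; about 200 mm long along its x; origin at the middle of its underside.

How it is judged (in metres and radians):
At the end, for the whole second after the job is handed in: Both holes are over their pins (hole and pin centres within 4 mm in plan), the plate lies flat (within 0.03 rad) and down on the pocket floor (within 2 mm), at rest; tray, bottle and screwdriver are within 15 mm of where they were (horizontal distance between hole0 and pin0 below 0.004 m and horizontal distance between hole1 and pin1 below 0.004 m and z of each of hole0, hole1 in the frame of fixture below 0.014 m and angle between plate's own z axis and vertical below 0.03 rad and linear speed of plate below 0.02 m/s and distance of each of parts_tray, flux_bottle, driver from where it was at the start of the episode below 0.015 m); the robot touches nothing.
It fails at once if the plate is lifted (its underside centre more than 10 mm above the shelf, or the plate tilted by more than 0.25 rad) (z of plate in the frame of fixture above 0.03 m or angle between plate's own z axis and vertical above 0.25 rad).
It fails at once if the fingers touch the grip bar (contact force between the fingers and grip_bar above 0.5 N).
It fails at once if the parts tray is pushed (more than 15 mm) (distance of parts_tray from where it was at the start of the episode above 0.015 m).
It fails at once if the bottle is pushed (more than 15 mm) (distance of flux_bottle from where it was at the start of the episode above 0.015 m).
It fails at once if the screwdriver is pushed (more than 15 mm) (distance of driver from where it was at the start of the episode above 0.015 m).
It also fails if it takes over 59 s, if anything falls off the work surface, if the arm or the gripper's body presses on something with over 40 N, if the wrist force passes 120 N, or if a joint passes its speed limit or range.

## Working session

There is one attempt and no reset: what is moved stays moved. The work goes in short steps, Python scripts to look and compute and a tool call to move; the robot and the scene stay as the last step left them, time stands still between calls to the robot, and variables do not carry over. Pictures are saved under pics/ and viewed, and the job is handed in when it is done.

Besides the shell and the picture viewer there is one more tool, called after "Call:" as a command line: name --argument value ..., lists and objects as JSON in quotes. arm_command: Moves the arm, as the interface text tells. Its arguments: {"type":"object","properties":{"steps":{"type":"array"}},"required":["steps"]}

```bash
mkdir -p pics
python3 - <<'E'
from cell import *
import cv2,numpy as np
s=observe();print({k:np.round(v,4).tolist() for k,v in s.items()});print(tip_reach)
for n in("scene","side","wrist"):
    c=read_camera(n);cv2.imwrite(f"pics/a_{n}.png",c["img"]);print(n,c["vfov"],c["cx"],c["cy"],np.round(c["rvec"],4),np.round(c["tvec"],4))
    for t in("fixture","plate","grip_bar","pin0","hole0","parts_tray","flux_bottle","driver","fence","tail"):
        print(t,[(np.round(d["box"]).tolist(),round(d["p"],2)) for d in recognise(n,t)[:3]])
E
```

```text
{'t': 0.0, 'qpos': [-1.5172, 35.291, -0.725, 81.6435, 0.465, 63.2185, -2.3155], 'joint_velocities': [-0.0771, -0.0386, -0.0516, 0.0156, -0.015, 0.0136, -0.0315], 'joint_efforts': [0.0001, -46.9218, 0.2595, -17.1037, 0.0101, 0.0098, 0.0], 'tool_pos': [0.6492, 0.0, 0.2411], 'tool_rot': [-90.0017, 0.1501, 0.004], 'ft_force': [-0.2042, -0.119, 0.2254], 'moment': [0.0153, 0.0049, 0.0113], 'finger_gap': 0.0856}
0.011
scene 46.56507445453803 253.32955075721625 195.62357946776325 [ 1.4836  1.8097 -0.9539] [ 0.1218 -0.3138  1.6242]
fixture [([195.0, 161.0, 321.0, 228.0], 0.75), ([243.0, 166.0, 260.0, 189.0], 0.52)]
plate [([240.0, 167.0, 297.0, 203.0], 0.9)]
grip_bar [([242.0, 166.0, 260.0, 188.0], 0.57)]
pin0 [([198.0, 160.0, 319.0, 226.0], 0.56)]
hole0 [([240.0, 169.0, 297.0, 204.0], 0.87)]
parts_tray [([185.0, 192.0, 265.0, 247.0], 0.8)]
flux_bottle [([329.0, 192.0, 350.0, 232.0], 0.7)]
driver [([156.0, 150.0, 210.0, 177.0], 0.87)]
fence [([195.0, 161.0, 320.0, 226.0], 0.77)]
tail [([240.0, 165.0, 292.0, 202.0], 0.86)]
side 55.48672788054632 257.86991601615654 195.36162109967648 [ 0.6427 -
[... 604 characters left out ...]
.0], 0.73), ([329.0, 151.0, 377.0, 184.0], 0.66)]
wrist 61.469999312200066 253.60936342655376 191.02008371946903 [-2.8302e+00  1.3000e-03 -3.0000e-04] [-0.6501 -0.0392  0.3793]
fixture [([80.0, 8.0, 284.0, 290.0], 0.75)]
plate [([132.0, 77.0, 232.0, 202.0], 0.61)]
grip_bar [([136.0, 172.0, 206.0, 198.0], 0.83)]
pin0 [([74.0, 4.0, 285.0, 295.0], 0.67)]
hole0 [([131.0, 75.0, 231.0, 198.0], 0.72), ([76.0, 6.0, 286.0, 290.0], 0.39)]
parts_tray [([240.0, 129.0, 371.0, 278.0], 0.65)]
flux_bottle []
driver [([131.0, 77.0, 228.0, 199.0], 0.46), ([80.0, 5.0, 286.0, 291.0], 0.36)]
fence [([77.0, 5.0, 286.0, 292.0], 0.91), ([134.0, 172.0, 209.0, 200.0], 0.54)]
tail [([132.0, 78.0, 228.0, 199.0], 0.86)]
```

Run:
```python
import cv2
a=cv2.imread("pics/a_wrist.png");cv2.imwrite("pics/a_w2.png",cv2.resize(a[0:300,50:400],None,fx=2,fy=2,interpolation=2)[:600,:800])
for n,(x,y) in dict(scene=(150,120),side=(180,130)).items():
    a=cv2.imread(f"pics/a_{n}.png");cv2.imwrite(f"pics/a_{n}2.png",cv2.resize(a[y:y+150,x:x+210],None,fx=3.8,fy=3.8,interpolation=2))
```

```text
(no output)
```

View pics/a_w2.png

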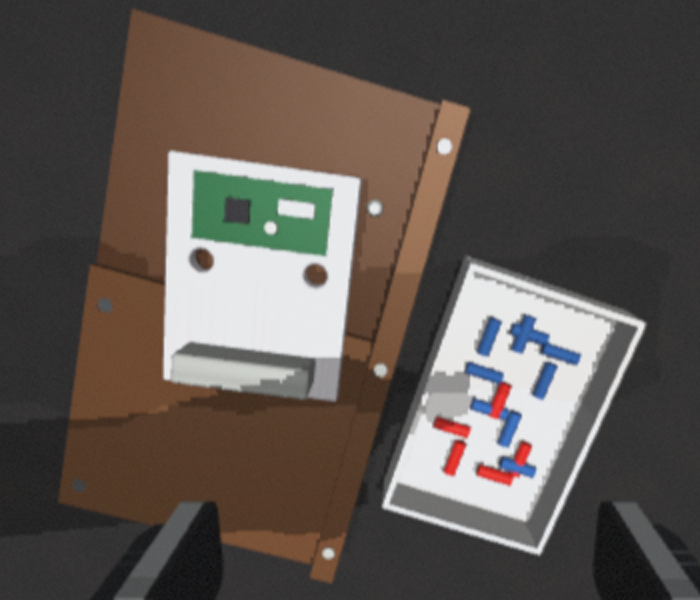

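View pics/a_scene2.png

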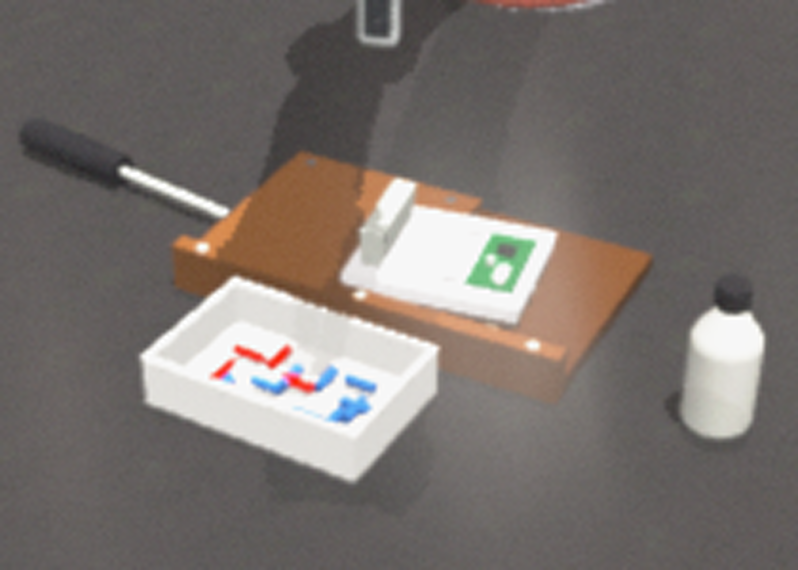

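View pics/a_side2.png

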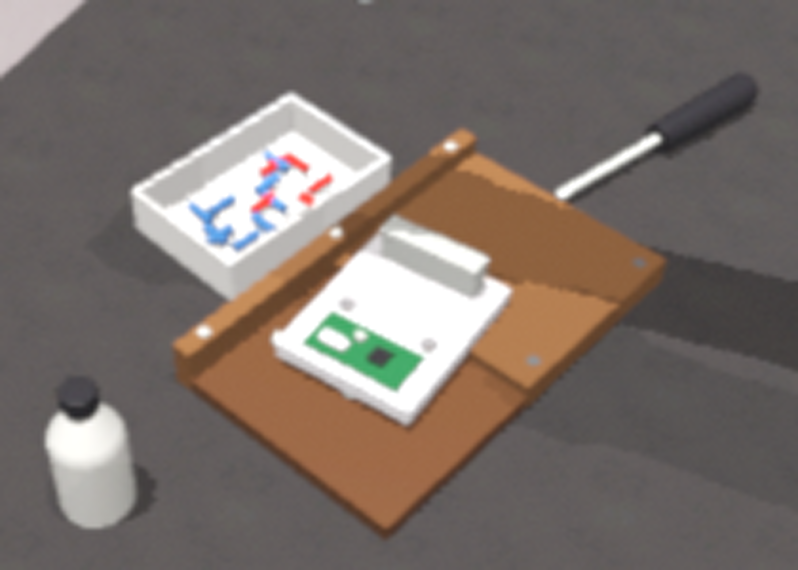

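```bash
cat > h.py <<'E'
import cv2,numpy as np
from scipy.optimize import least_squares
def P(c,X):
    f=192/np.tan(np.radians(c["vfov"])/2);K=np.array([[f,0,c["cx"]],[0,f,c["cy"]],[0,0,1.]])
    return cv2.projectPoints(np.array(X,float),np.array(c["rvec"],float),np.array(c["tvec"],float),K,None)[0][:,0]
def W(p,pts):
    pts=np.array(pts,float)/1;c,s=np.cos(p[2]),np.sin(p[2]);o=pts.copy()
    o[:,0]=p[0]+c*pts[:,0]-s*pts[:,1];o[:,1]=p[1]+s*pts[:,0]+c*pts[:,1];return o
def fit(c,pts,px,p0):
    pts=np.array(pts)/1000.;r=least_squares(lambda p:(P(c,W(p,pts))-px).ravel(),p0,loss="soft_l1");return r.x,np.round(P(c,W(r.x,pts))-px,1)
def rel(f,q): # plate pose in fixture frame (mm, rad)
    d=np.array(q[:2])-f[:2];c,s=np.cos(f[2]),np.sin(f[2]);return (c*d[0]+s*d[1])*1e3,(-s*d[0]+c*d[1])*1e3,q[2]-f[2]
E
python3 - <<'E'
from h import *
from cell import *
c=read_camera("wrist")
Z=lambda l:np.array(l,float)/2+[50,0]-0.25
F=[(-111,130,12),(-111,0,20),(-111,-150,20),(49,130,34),(63,130,34),(49,-150,34),(63,-150,34),(30,71,19.5)]
fp=Z([(133,10),(91,265),(60,502),(443,101),(469,108),(313,578),(332,580),(375,208)])
f,r=fit(c,F,fp,[.6,.1,-.2]);print(f,r.tolist())
G=[(-48,60,32),(48,60,32),(48,-60,32),(-48,-60,32),(-30,8,32),(30,8,32)]
q,r=fit(c,G,Z([(169,151),(359,178),(337,401),(163,380),(202,259),(316,274)]),[.6,.1,-.2]);print(q,r.tolist());print(rel(f,q))
np.save("f.npy",f)
# check in other views
for n in("scene","side"):
    c=read_camera(n);im=c["img"].copy();k=4;im=cv2.resize(im,None,fx=k,fy=k)
    for p in np.vstack([P(c,W(f,np.array(F)/1e3)),P(c,W(q,np.array(G)/1e3))]):cv2.circle(im,tuple(int(v*k+k/2) for v in p),4,(255,0,255),-1)
    x,y=(170,140) if n=="scene" else (200,140)
    cv2.imwrite(f"pics/b_{n}.png",im[y*k:y*k+600,x*k:x*k+720])
E
```

```text
[ 0.58471484  0.00122732 -0.27674738] [[-0.6, -0.6], [-0.2, 0.2], [-0.3, 0.6], [0.2, -0.7], [1.0, 0.0], [-0.9, 0.0], [0.7, 1.7], [0.2, 0.2]]
[ 0.57065724  0.0238599  -0.13359402] [[-0.3, -0.1], [0.6, -0.2], [-0.1, -0.3], [0.6, -0.6], [-0.4, 0.6], [-0.3, 0.7]]
(np.float64(-19.706561952884705), np.float64(17.930457552155676), np.float64(0.14315335601242563))
```

View pics/b_scene.png

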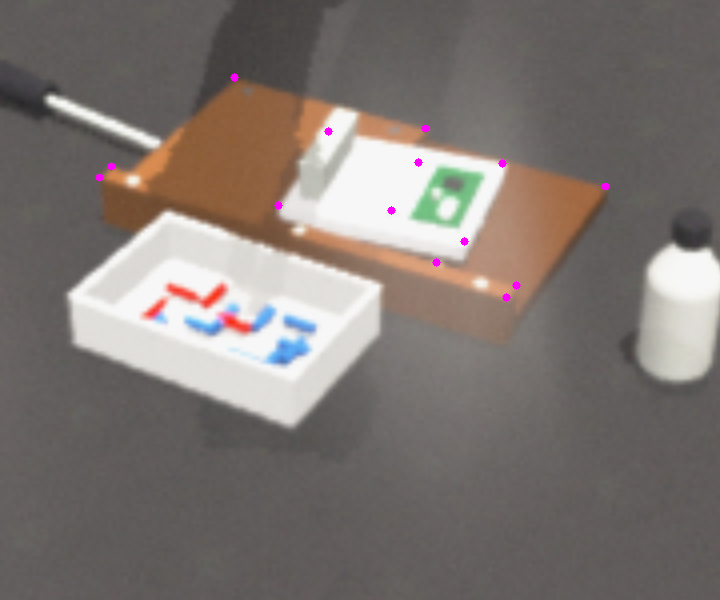

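View pics/b_side.png

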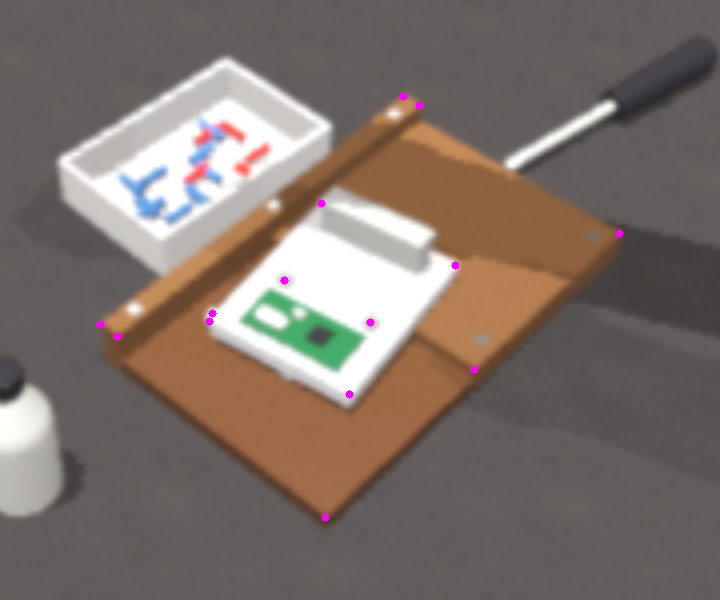

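Call:
arm_command --steps '[[[0, 0, 0, 0, 0.06, 0, 0], [0, 0, 0, 0, 0.06, 0, 0], [0, 0, 0, 0, 0.057, 0, 0], [-0.3, 0, 0, 0, 0, 0, 0], [-0.3, 0, 0, 0, 0, 0, 0], [-0.3, 0.3, 0, 0, 0, 0, 0], [-0.3, 0.3, 0, 0, 0, 0, 0], [-0.3, 0.3, 0, 0, 0, 0, 0], [0, 0, 0, 0, 0, 0, 0], [0, 0, 0, 0, 0, 0, 0]]]'

```text
t: 2.63
tool_pos: [0.499, 0.0427, 0.149]
tool_rot: [-90.1, 0.1, -16.8]
ft_force: [1.2, -0.4, 1.4]
finger_gap: 0.0001
```

```bash
cat >> h.py <<'E'
def st():
    from cell import observe
    s=observe();f=np.load("f.npy");R=cv2.Rodrigues(np.array([0,0,f[2]]))[0][:2,:2]
    p=R.T@(np.array(s["tool_pos"][:2])-f[:2])*1e3
    print("t",round(s["t"],2),"fix xy",np.round(p,1),"z",round(s["tool_pos"][2]*1e3,1),"rot",np.round(s["tool_rot"],2),"F fix",np.round(R.T@np.array(s["ft_force"][:2]),1),round(s["ft_force"][2],1),"gap",round(s["finger_gap"],4))
E
python3 -c "
from h import *;st();print(np.degrees(np.load('f.npy')[2]))"
```

```text
t 2.63 fix xy [-93.8  16.5] z 149.0 rot [-9.011e+01  5.000e-02 -1.683e+01] F fix [ 1.2 -0. ] 1.4 gap 0.0001
-15.856456701087208
```

Call:
arm_command --steps '[[[-0.11, 0.2, 0.15, 0, -0.011, 0, 0], [0, 0.25, 0, 0, 0, 0, 0], [0, 0.25, 0, 0, 0, 0, 0], [0, 0.2, 0, 0, 0, 0, 0], [0, 0, 0, 0, 0, 0, 0], [0, 0, 0, 0, 0, 0, 0]]]'

```text
t: 3.13
tool_pos: [0.5032, 0.0614, 0.0605]
tool_rot: [-89.7, -0.8, -15.8]
ft_force: [0.1, 0.2, 1.0]
finger_gap: -0.0002
```

```bash
cat >> h.py <<'E'
def shot(n,name,x,y,w,h,k):
    from cell import read_camera
    c=read_camera(n);cv2.imwrite(f"pics/{name}.png",cv2.resize(c["img"][y:y+h,x:x+w],None,fx=k,fy=k,interpolation=cv2.INTER_CUBIC));return c
E
python3 -c "
from h import *;st();shot('side','c_side',220,150,160,120,5);shot('wrist','c_w',0,0,512,384,1.5)"
```

```text
t 3.13 fix xy [-94.9  35.6] z 60.5 rot [-89.74  -0.76 -15.85] F fix [0.  0.2] 1.0 gap -0.0002
```

View pics/c_side.png

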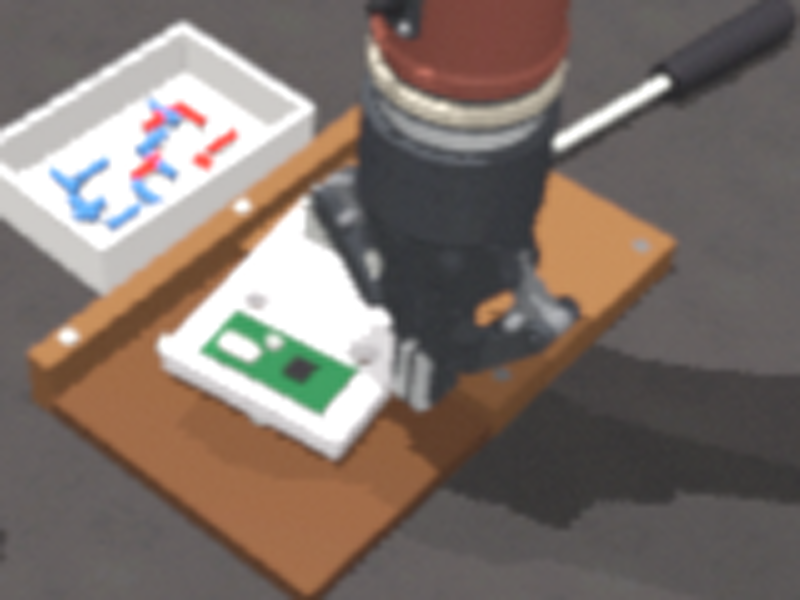

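View pics/c_w.png

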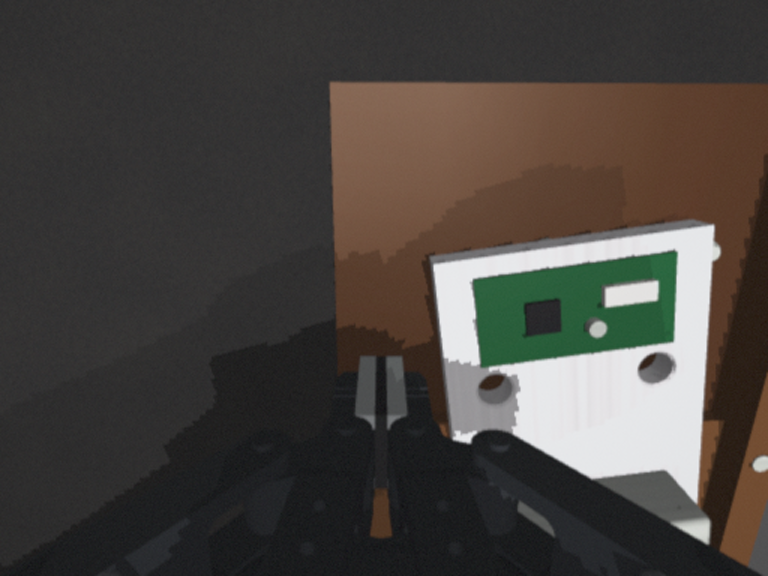

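Call:
arm_command --steps '[[[-0.05, 0.15, -0.03, 0, 0, 0.008, 0], [0, 0.12, 0, 0, 0, 0, 0], [0, 0, 0, 0, 0, 0, 0], [0, 0, 0, 0, 0, 0, 0]]]'

```text
t: 3.57
tool_pos: [0.5041, 0.0598, 0.0397]
tool_rot: [-89.4, -0.8, -15.9]
ft_force: [-0.0, 0.2, -0.3]
finger_gap: 0.0
```

```bash
python3 -c "
from h import *;st();shot('side','d_side',220,150,160,120,5)"
```

```text
t 3.57 fix xy [-93.6  34.3] z 39.7 rot [-89.41  -0.83 -15.94] F fix [-0.1  0.2] -0.3 gap 0.0
```

View pics/d_side.png

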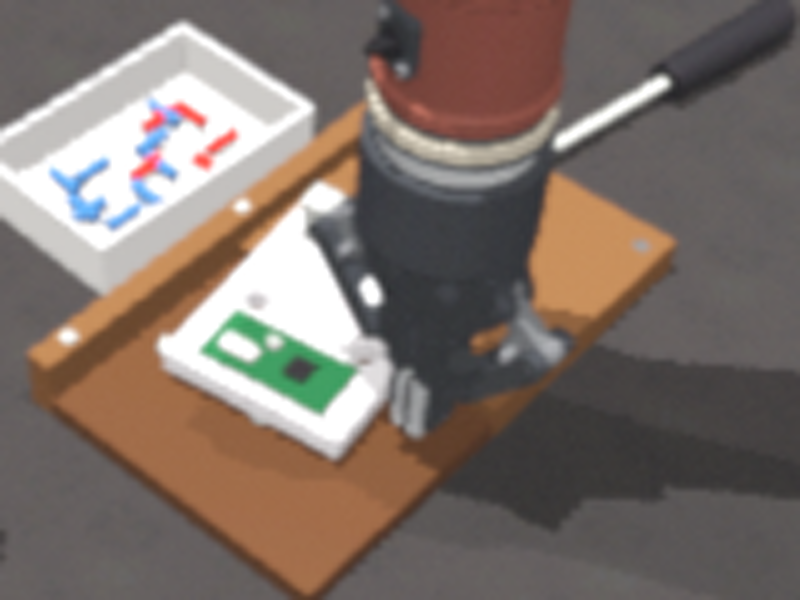

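Call:
arm_command --steps '[[[0, 0.06, 0, 0, 0, 0, 0], [0.06, 0, 0, 0, 0, 0, 0], [0.06, 0, 0, 0, 0, 0, 0], [0.06, 0, 0, 0, 0, 0, 0], [0, 0, 0, 0, 0, 0, 0]]]'

```text
t: 4.03
tool_pos: [0.5236, 0.0563, 0.0367]
tool_rot: [-89.2, -0.9, -15.8]
ft_force: [-0.2, 0.2, -0.2]
finger_gap: -0.0002
```

```bash
python3 -c "
from h import *;st();shot('side','e_side',220,150,160,120,5)"
```

```text
t 4.03 fix xy [-73.9  36.3] z 36.7 rot [-89.24  -0.92 -15.83] F fix [-0.2  0.1] -0.2 gap -0.0002
```

View pics/e_side.png

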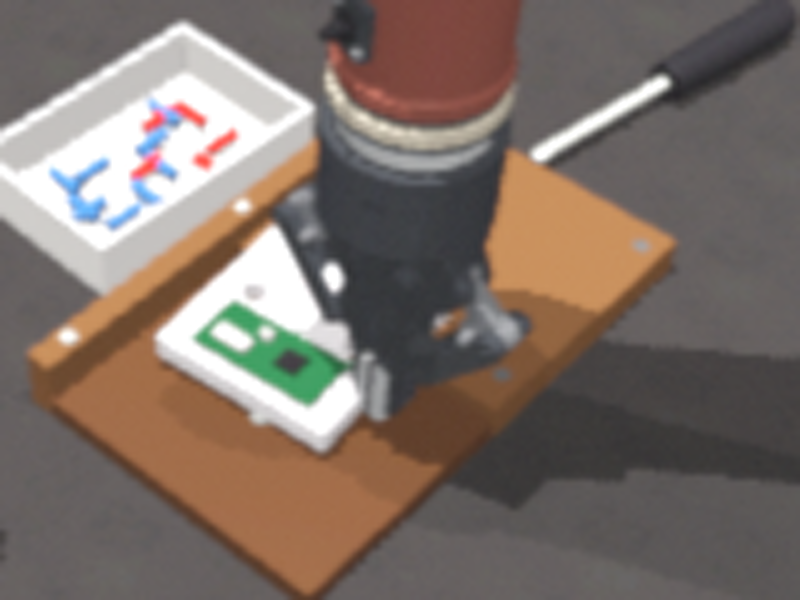

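Call:
arm_command --steps '[[[0.05, 0.01, 0, 0, 0, 0, 0], [0.05, 0, 0, 0, 0, 0, 0], [0, 0, 0, 0, 0, 0, 0], [0, 0, 0, 0, 0, 0, 0]]]'

```text
t: 4.42
tool_pos: [0.5262, 0.0558, 0.0366]
tool_rot: [-89.4, 0.0, -15.7]
ft_force: [-0.9, 0.4, -0.2]
finger_gap: 0.0002
```

```bash
python3 -c "
from h import *;st();shot('side','f_side',220,150,160,120,5);shot('wrist','f_w',150,80,362,304,2)"
```

```text
t 4.42 fix xy [-71.2  36.6] z 36.6 rot [-8.938e+01  2.000e-02 -1.566e+01] F fix [-1.   0.1] -0.2 gap 0.0002
```

View pics/f_w.png

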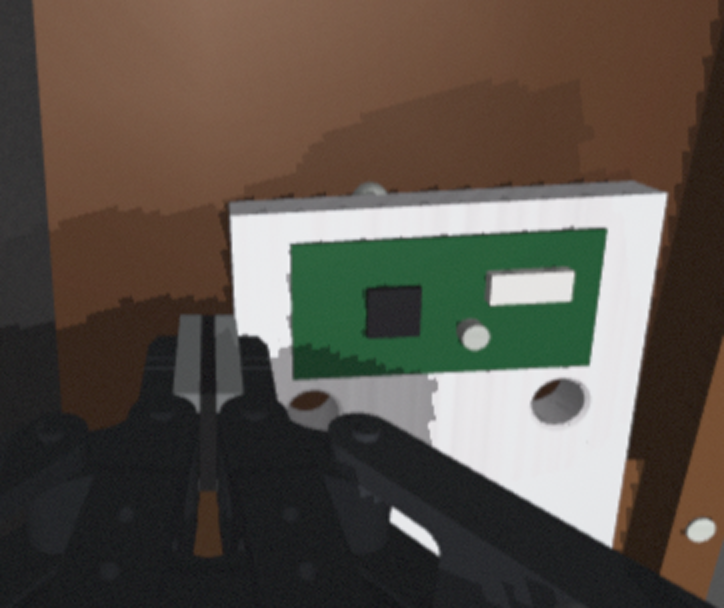

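Call:
arm_command --steps '[[[0.06, 0, 0, 0, 0, 0, 0], [0.06, 0, 0, 0, 0, 0, 0], [0.06, 0, 0, 0, 0, 0, 0]]]'

```text
t: 4.77
tool_pos: [0.5319, 0.0551, 0.0362]
tool_rot: [-89.6, 1.6, -15.5]
ft_force: [-13.3, 3.9, 16.1]
finger_gap: -0.0003
```

```bash
python3 -c "
from h import *;st();shot('wrist','g_w',150,80,362,304,2)"
```

```text
t 4.77 fix xy [-65.5  37.4] z 36.2 rot [-89.58   1.63 -15.46] F fix [-13.9   0.1] 16.1 gap -0.0003
```

View pics/g_w.png

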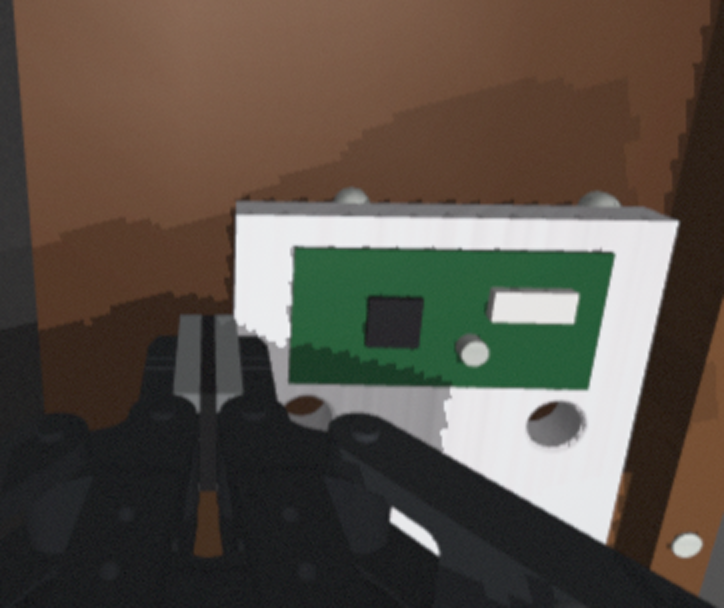

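```bash
cat > m.py <<'E'
from h import *
from cell import read_camera
def meas(pts,px,c,p0=None,z=None):
    f=np.load("f.npy");q,r=fit(c,pts,px,p0 if p0 is not None else [f[0],f[1]+.03,f[2]]);print("rel",np.round(rel(f,q),3),"res",r.tolist());return q
def plateover(c,q,zt,name,x,y,w,h,k):
    im=cv2.resize(c["img"],None,fx=k,fy=k,interpolation=cv2.INTER_CUBIC)
    f=np.load("f.npy")
    A=[(-48,60,zt),(48,60,zt),(48,-60,zt),(-48,-60,zt),(-30,8,zt),(30,8,zt)]
    B=[(49,130,34),(49,-150,34),(-111,130,12),(-111,0,20),(-30,71,19.5),(30,71,19.5)]
    for L,pp,col in((A,q,(255,0,255)),(B,f,(0,255,255))):
        for p in P(c,W(pp,np.array(L)/1e3)):cv2.circle(im,tuple(int((v+.5)*k) for v in p),3,col,-1)
    cv2.imwrite(f"pics/{name}.png",im[y*k:(y+h)*k,x*k:(x+w)*k])
E
python3 - <<'E'
from m import *
c=read_camera("wrist")
Z=lambda l:(np.array(l,float)+.5)/2+[150,80]-.5
q=meas([(-48,60,32),(48,60,32),(30,8,32)],Z([(236,212),(677,222),(556,424)]),c)
np.save("q.npy",q)
plateover(c,q,32,"g2",150,80,362,304,2)
c=read_camera("side");plateover(c,q,32,"g3",220,150,160,120,5)
E
```

```text
rel [-1.1819e+01  1.4408e+01 -5.0000e-03] res [[-0.5, 0.1], [1.9, -0.7], [-0.6, 0.9]]
```

View pics/g2.png

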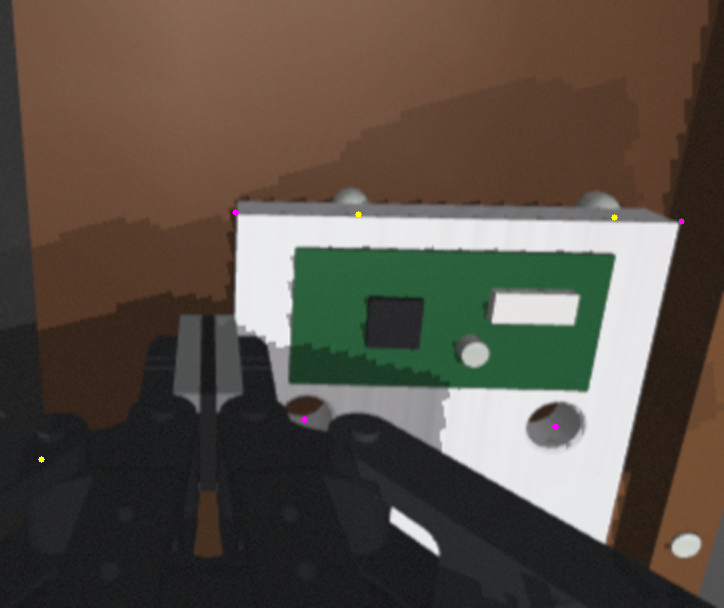

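View pics/g3.png

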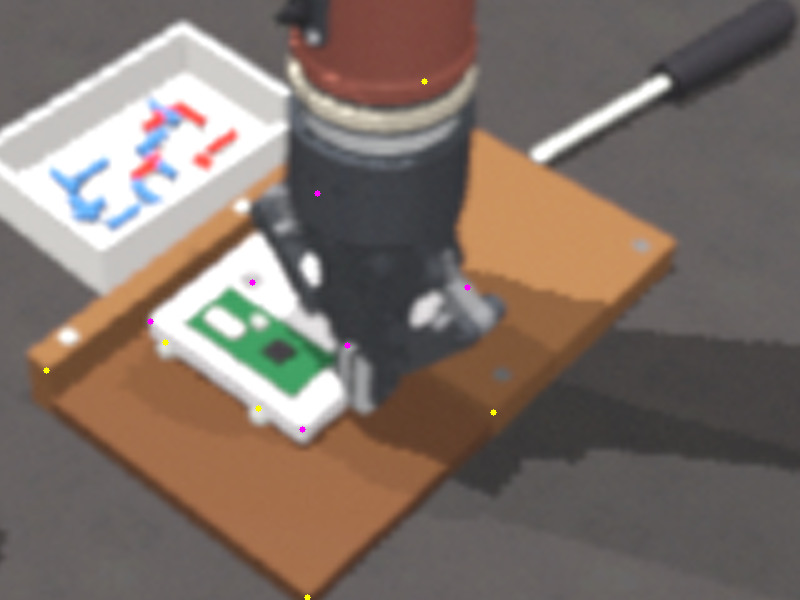

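Call:
arm_command --steps '[[[-0.06, 0, 0, 0, 0, -0.018, 0], [-0.06, 0, 0, 0, 0, 0, 0], [0, -0.06, 0, 0, 0, 0, 0], [0, 0, 0, 0, 0, 0, 0]]]'

```text
t: 5.25
tool_pos: [0.5213, 0.058, 0.043]
tool_rot: [-89.6, -0.2, -15.5]
ft_force: [0.6, -1.2, 0.0]
finger_gap: -0.0002
```

```bash
python3 -c "
from h import *;st();shot('side','h_s',220,150,160,120,5);shot('wrist','h_w',150,80,362,304,2)"
```

```text
t 5.25 fix xy [-76.5  37.3] z 43.0 rot [-89.55  -0.15 -15.51] F fix [ 0.9 -1. ] 0.0 gap -0.0002
```

View pics/h_w.png

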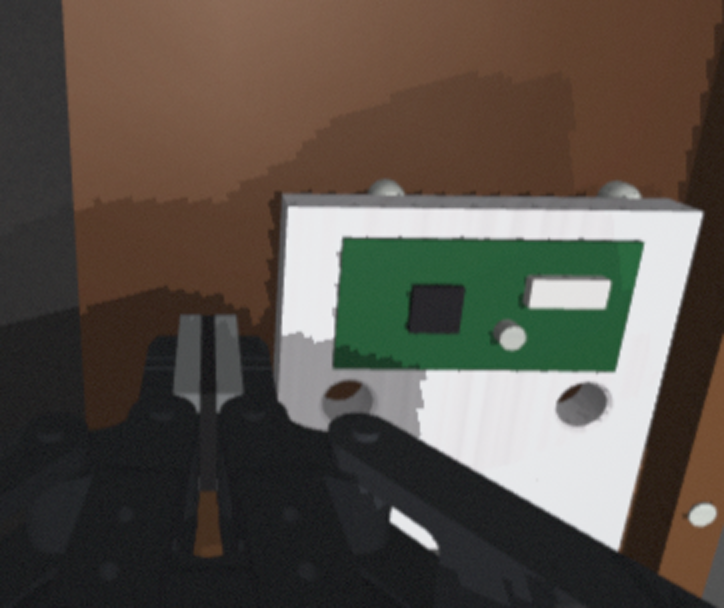

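View pics/h_s.png

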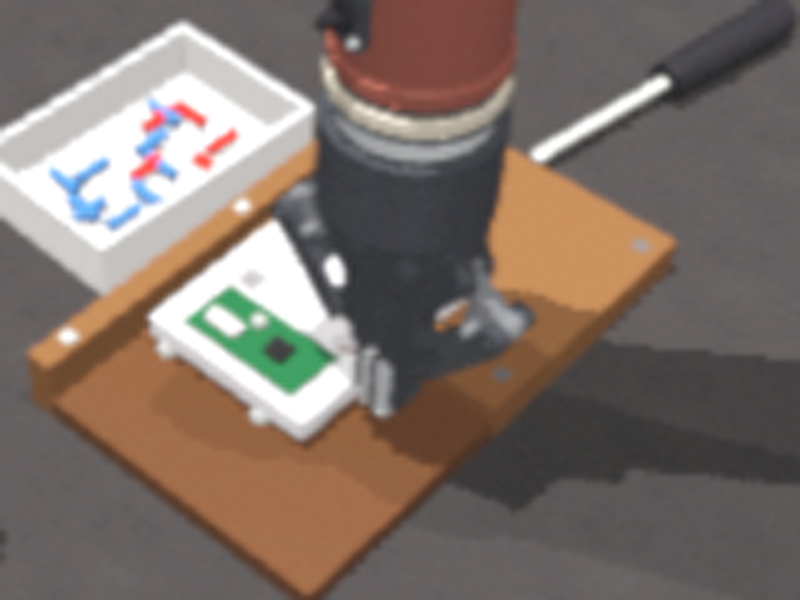

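Run:
```python
from h import *
from cell import *
c=read_camera("wrist");s=observe()
from scipy.spatial.transform import Rotation as Ro
R=Ro.from_euler("xyz",s["tool_rot"],degrees=True).as_matrix();t=np.array(s["tool_pos"])
L=[(x,y,z) for x in(-7,7) for y in(0,11,16) for z in(-11,0,11)]
for l,p in zip(L,P(c,[t+R@(np.array(l)/1e3) for l in L])):print(l,np.round((p-[150,80])*2))
```

```text
(-7, 0, -11) [177. 412.]
(-7, 0, 0) [176. 371.]
(-7, 0, 11) [175. 328.]
(-7, 11, -11) [179. 387.]
(-7, 11, 0) [178. 348.]
(-7, 11, 11) [177. 307.]
(-7, 16, -11) [180. 376.]
(-7, 16, 0) [179. 338.]
(-7, 16, 11) [178. 299.]
(7, 0, -11) [236. 412.]
(7, 0, 0) [237. 371.]
(7, 0, 11) [237. 328.]
(7, 11, -11) [234. 387.]
(7, 11, 0) [235. 348.]
(7, 11, 11) [235. 307.]
(7, 16, -11) [234. 376.]
(7, 16, 0) [234. 338.]
(7, 16, 11) [235. 299.]
```

Call:
arm_command --steps '[[[0, 0.04, -0.05, 0, 0, 0, 0], [0, 0.01, -0.03, 0, 0, 0, 0], [0, 0, 0, 0, 0, 0, 0]]]'

```text
t: 5.65
tool_pos: [0.5203, 0.0486, 0.0364]
tool_rot: [-89.6, -0.2, -15.6]
ft_force: [0.0, 0.5, -0.3]
finger_gap: -0.0001
```

```bash
python3 -c "
from h import *;st()"
```

```text
t 5.65 fix xy [-74.9  27.9] z 36.4 rot [-89.58  -0.19 -15.6 ] F fix [-0.1  0.4] -0.3 gap -0.0001
```

Call:
arm_command --steps '[[[0, -0.03, 0, 0, 0, 0, 0], [0.03, 0, 0, 0, 0, 0, 0], [0.05, 0, 0, 0, 0, 0, 0], [0.05, 0, 0, 0, 0, 0, 0]]]'

```text
t: 5.98
tool_pos: [0.5311, 0.0446, 0.0389]
tool_rot: [-89.7, 0.1, -15.6]
ft_force: [-4.7, 2.8, 2.2]
finger_gap: -0.0003
```

```bash
python3 -c "
from h import *;st()"
```

```text
t 5.98 fix xy [-63.4  27.1] z 38.9 rot [-89.66   0.13 -15.65] F fix [-5.3  1.4] 2.2 gap -0.0003
```

Pushing cleanly now (low vertical force). Continue.

Call:
arm_command --steps '[[[0.05, 0, 0, 0, 0, 0, 0], [0.05, 0, 0, 0, 0, 0, 0], [0.03, 0, 0, 0, 0, 0, 0]]]'

```text
t: 6.23
tool_pos: [0.5348, 0.0447, 0.0379]
tool_rot: [-89.8, 1.5, -15.5]
ft_force: [-4.3, 1.6, 2.9]
finger_gap: -0.0005
```

```bash
python3 -c "
from h import *;st();shot('side','i_s',220,150,160,120,5);shot('wrist','i_w',150,80,362,304,2)"
```

```text
t 6.23 fix xy [-59.9  28.2] z 37.9 rot [-89.8    1.51 -15.49] F fix [-4.6  0.4] 2.9 gap -0.0005
```

View pics/i_w.png

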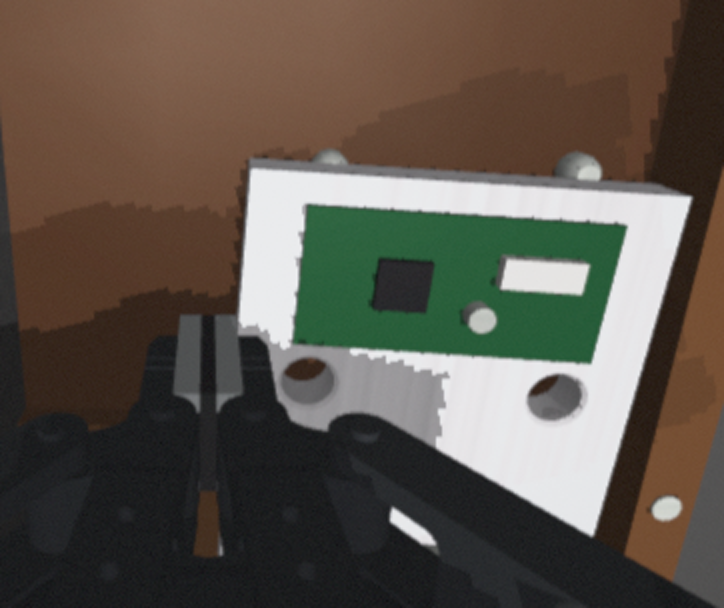

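View pics/i_s.png

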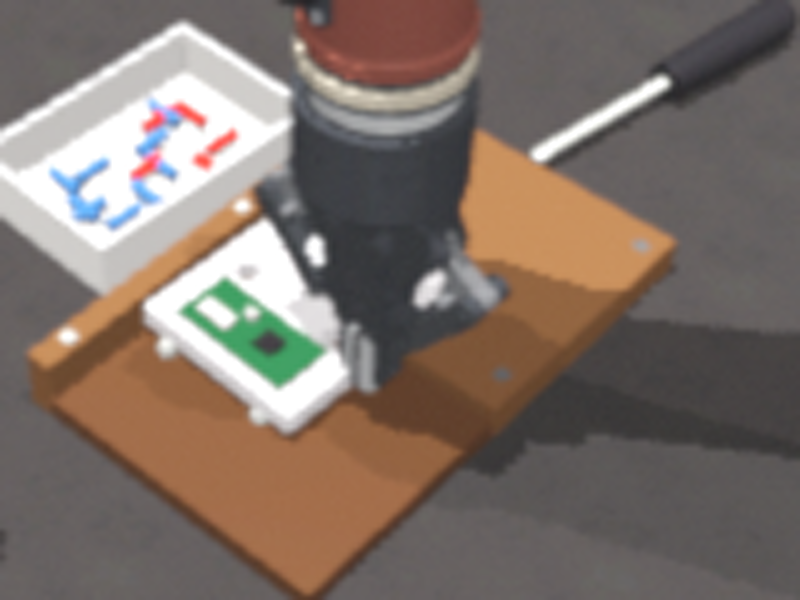

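Call:
arm_command --steps '[[[-0.06, 0, 0, 0, 0, -0.015, 0], [-0.06, -0.02, -0.05, 0, 0, 0, 0], [0, 0, -0.1, 0, 0, 0, 0], [0, 0, -0.08, 0, 0, 0, 0], [0, 0, 0, 0, 0, 0, 0], [0, 0, 0, 0, 0, 0, 0]]]'

```text
t: 6.83
tool_pos: [0.5197, 0.0223, 0.0406]
tool_rot: [-89.8, -0.1, -15.5]
ft_force: [-0.3, 0.1, -0.8]
finger_gap: 0.0006
```

```bash
python3 -c "
from h import *;st()"
```

```text
t 6.83 fix xy [-68.3   2.5] z 40.6 rot [-89.77  -0.13 -15.54] F fix [-0.3  0. ] -0.8 gap 0.0006
```

Call:
arm_command --steps '[[[0.02, 0.025, 0, 0, 0, 0, 0], [0.05, 0, 0, 0, 0, 0, 0], [0.05, 0, 0, 0, 0, 0, 0], [0.03, 0, 0, 0, 0, 0, 0]]]'

```text
t: 7.17
tool_pos: [0.529, 0.0186, 0.037]
tool_rot: [-89.9, 0.8, -15.6]
ft_force: [-5.4, 2.7, 4.2]
finger_gap: 0.0001
```

```bash
python3 -c "
from h import *;st();shot('side','j_s',220,150,160,120,5);shot('wrist','j_w',150,80,362,304,2)"
```

```text
t 7.17 fix xy [-58.3   1.5] z 37.0 rot [-89.92   0.78 -15.61] F fix [-6.   1.1] 4.2 gap 0.0001
```

View pics/j_w.png

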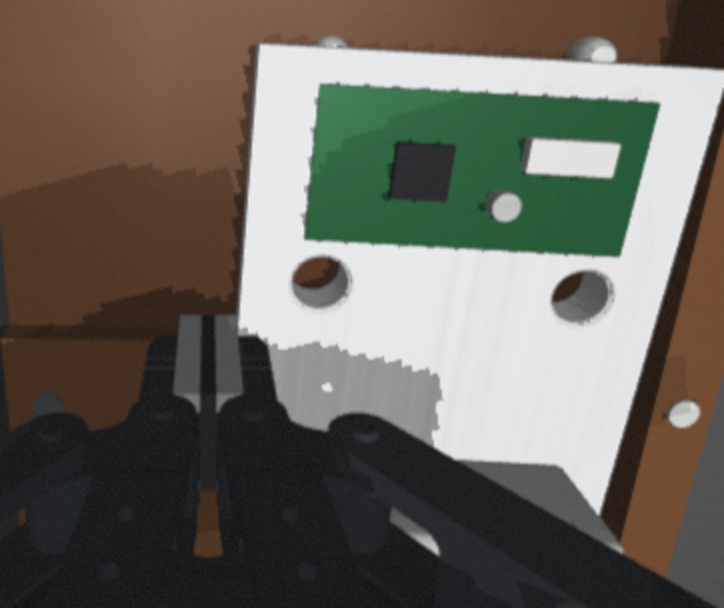

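Call:
arm_command --steps '[[[0.03, -0.02, 0.01, 0, 0, -0.008, 0], [0.05, 0, 0, 0, 0, 0, 0], [0.05, 0, 0, 0, 0, 0, 0]]]'

```text
t: 7.52
tool_pos: [0.5304, 0.019, 0.0368]
tool_rot: [-90.2, 1.6, -15.5]
ft_force: [-9.7, 1.8, 12.5]
finger_gap: -0.0003
```

```bash
python3 -c "
from h import *;st();shot('side','k_s',220,150,160,120,5);shot('wrist','k_w',150,80,362,304,2)"
```

```text
t 7.52 fix xy [-57.1   2.2] z 36.8 rot [-90.21   1.64 -15.46] F fix [-9.8 -0.9] 12.5 gap -0.0003
```

View pics/k_w.png

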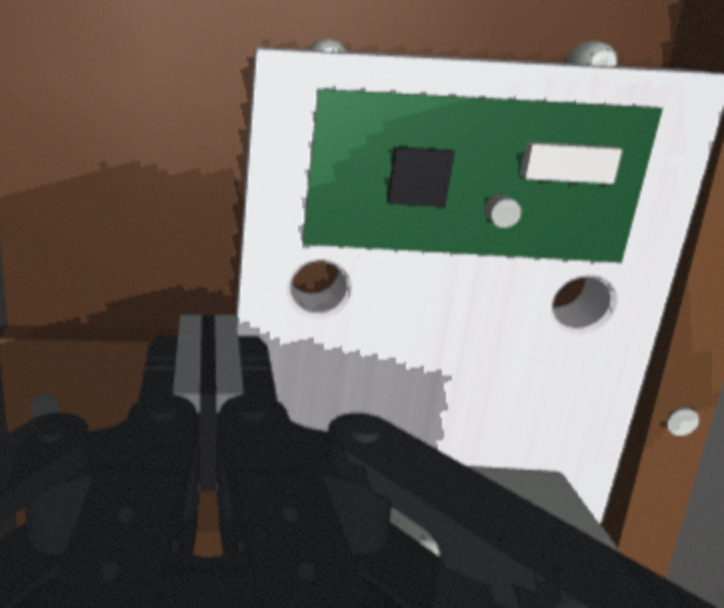

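View pics/k_s.png

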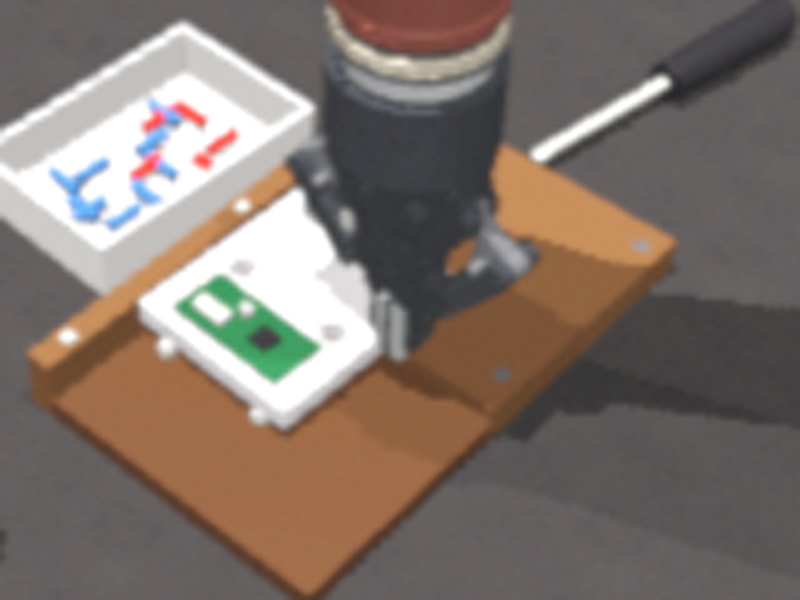

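Run:
```python
from m import *
c=read_camera("wrist")
Z=lambda l:(np.array(l,float)+.5)/2+[150,80]-.5
q=meas([(-48,60,32),(48,60,32),(30,8,32),(-30,8,32)],Z([(257,49),(726,74),(583,302),(320,287)]),c)
np.save("q.npy",q)
plateover(c,q,32,"k2",150,80,362,304,2)
```

```text
rel [-2.576 12.127 -0.044] res [[-0.8, -0.5], [3.6, -0.4], [0.3, 0.9], [-1.0, 0.8]]
```

View pics/k2.png

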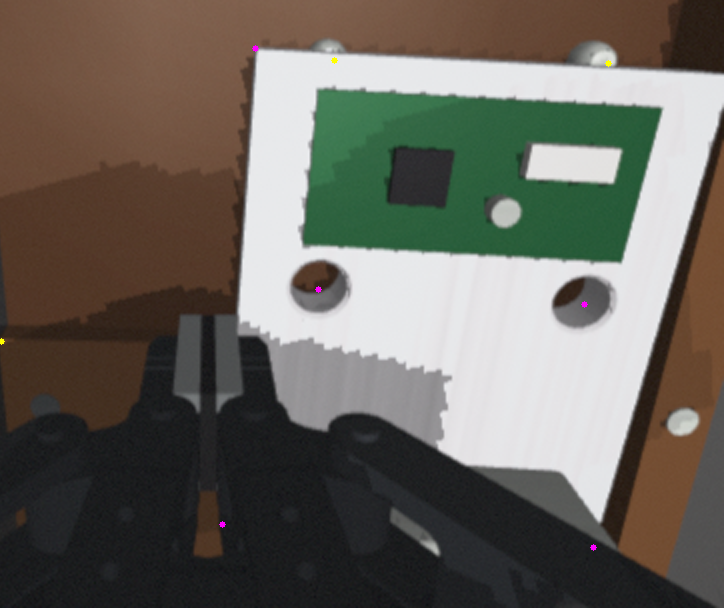

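Call:
arm_command --steps '[[[-0.06, -0.03, 0, 0, 0, -0.018, 0], [-0.06, -0.1, 0, 0, 0, 0, 0], [0, -0.25, 0, 0, 0, 0, 0.3], [0, -0.25, 0, 0, 0, 0, 0.45], [0.1, -0.1, -0.2, 0, 0, 0, 0.45], [0.2, 0, -0.25, 0, 0, 0, 0.45], [0.2, 0, -0.25, 0, 0, 0, 0.45], [0.1, 0, -0.05, 0, 0, 0, 0.45], [0, 0, 0, 0, 0, 0, 0.45], [0, 0, 0, 0, 0, 0, 0.45]]]'

```text
t: 8.5
tool_pos: [0.5713, -0.0675, 0.1227]
tool_rot: [-89.9, -1.6, -15.0]
ft_force: [-0.0, 0.9, -0.9]
finger_gap: 0.0385
```

```bash
python3 -c "
from h import *;st();shot('side','l_s',220,150,160,120,5);shot('wrist','l_w',0,0,512,384,1.5)"
```

```text
t 8.5 fix xy [  5.9 -69.8] z 122.7 rot [-89.93  -1.55 -14.97] F fix [-0.2  0.9] -0.9 gap 0.0385
```

View pics/l_w.png

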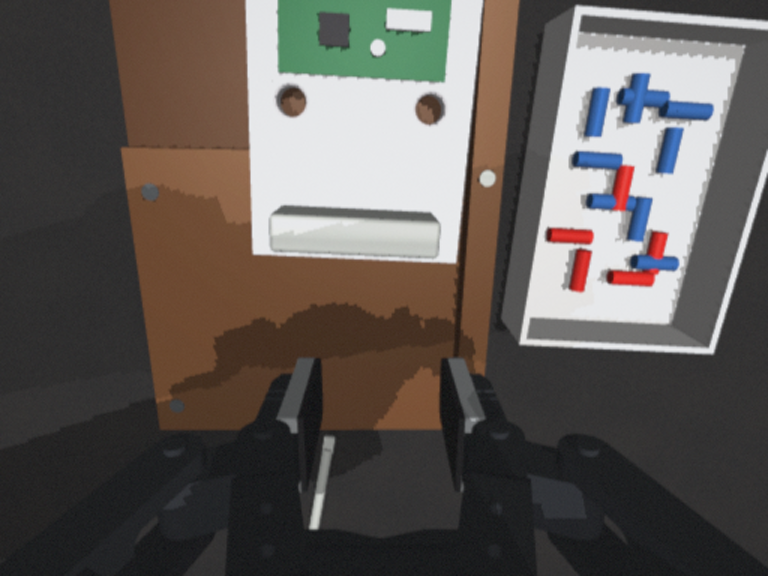

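View pics/l_s.png

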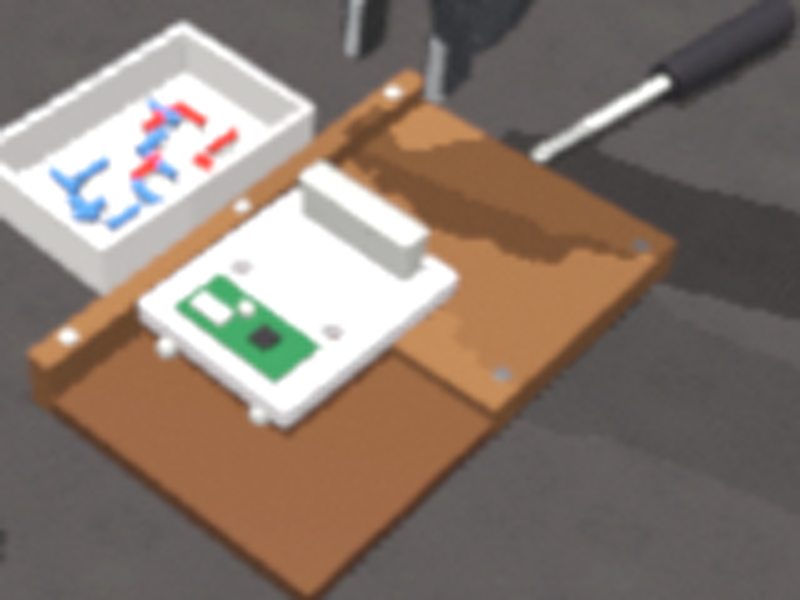

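Run:
```python
from m import *
c=read_camera("wrist")
Z=lambda l:(np.array(l,float)+.5)/1.5-.5
f0=np.load("f.npy")
f2,r=fit(c,[(-111,0,20),(-111,-150,20),(49,-150,20)],Z([(123,148),(159,430),(456,431)]),f0);print(f2-f0,r.tolist())
q=meas([(-48,-60,32),(48,-60,32),(30,8,32),(-30,8,32)],Z([(254,253),(456,263),(429,109),(291,101)]),c)
print(rel(f2,q));np.save("q.npy",q)
plateover(c,q,32,"l2",130,0,220,290,2)
```

```text
[-0.00044185  0.0007051  -0.00244773] [[0.0, -0.2], [1.8, 0.3], [-3.7, -0.1]]
rel [-3.079 12.636 -0.035] res [[-1.1, 0.7], [0.3, 0.0], [1.1, -0.2], [-0.3, -0.2]]
(np.float64(-2.490894092532326), np.float64(12.071977165175843), np.float64(-0.032493400388372395))
```

View pics/l2.png

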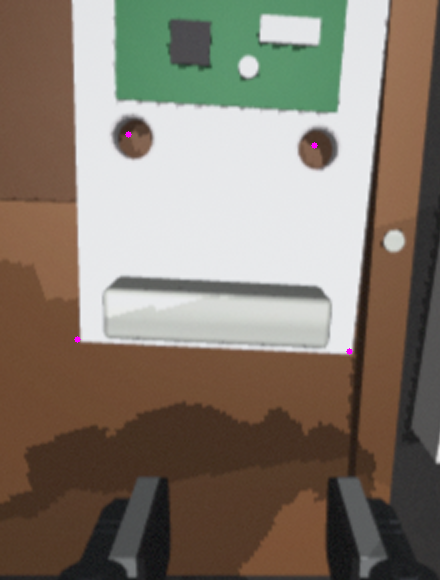

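Call:
arm_command --steps '[[[-0.08, 0.2, -0.02, 0, 0.01, 0.017, 0.45], [0, 0.25, 0, 0, 0, 0, 0.45], [0, 0.2, 0, 0, 0, 0, 0.45], [0, 0.1, 0, 0, 0, 0, 0.45], [0, 0, 0, 0, 0, 0, 0.45], [0, 0, 0, 0, 0, 0, 0.45]]]'

```text
t: 9.15
tool_pos: [0.5609, -0.0552, 0.0455]
tool_rot: [-89.6, 0.3, -15.0]
ft_force: [-0.0, 1.1, -0.3]
finger_gap: 0.0386
```

```bash
python3 -c "
from h import *;st()"
```

```text
t 9.15 fix xy [ -7.4 -60.8] z 45.5 rot [-89.59   0.27 -14.95] F fix [-0.3  1. ] -0.3 gap 0.0386
```

Call:
arm_command --steps '[[[0.04, 0, -0.08, 0, 0.01, 0, 0.45], [0.02, 0, -0.04, 0, 0, 0, 0.45], [0, 0.05, 0, 0, 0, 0, 0.45], [0, 0.04, 0, 0, 0, 0, 0.45], [0, 0, 0, 0, 0, 0, 0.45], [0, 0, 0, 0, 0, 0, 0.45]]]'

```text
t: 9.65
tool_pos: [0.5665, -0.0699, 0.0398]
tool_rot: [-89.5, -0.2, -15.9]
ft_force: [0.1, -0.8, -0.3]
finger_gap: 0.0382
```

```bash
python3 -c "
from h import *;st();shot('side','m_s',220,150,160,120,5)"
```

```text
t 9.65 fix xy [  1.9 -73.4] z 39.8 rot [-89.53  -0.15 -15.93] F fix [ 0.3 -0.8] -0.3 gap 0.0382
```

View pics/m_s.png

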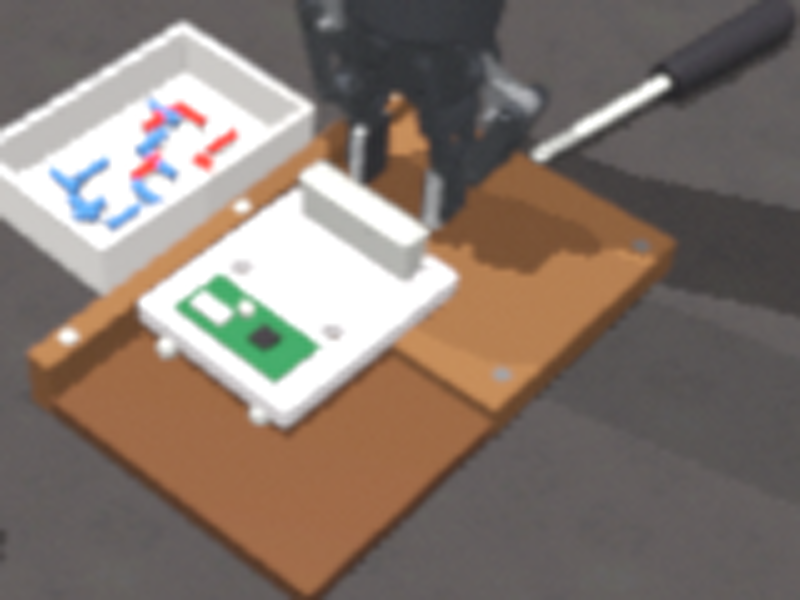

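Call:
arm_command --steps '[[[0, 0.03, 0, 0, 0, 0, 0.45], [0, 0.03, 0, 0, 0, 0, 0.45], [0, 0, 0, 0, 0, 0, 0.45]]]'

```text
t: 9.95
tool_pos: [0.5666, -0.0695, 0.0336]
tool_rot: [-89.5, -0.2, -15.9]
ft_force: [-0.6, 0.1, -0.2]
finger_gap: 0.0383
```

Call:
arm_command --steps '[[[0, 0.025, 0, 0, 0, 0, 0.45], [0, 0.02, 0, 0, 0, 0, 0.45]]]'

```text
t: 10.12
tool_pos: [0.5668, -0.0693, 0.0297]
tool_rot: [-89.5, -0.2, -15.9]
ft_force: [-4.2, 0.9, 20.5]
finger_gap: 0.0388
```

```bash
python3 -c "
from h import *;st()"
```

```text
t 10.12 fix xy [  2.  -72.8] z 29.7 rot [-89.51  -0.17 -15.9 ] F fix [-4.3 -0.3] 20.5 gap 0.0388
```

Call:
arm_command --steps '[[[0, -0.03, 0, 0, 0, 0, 0.45], [0, 0, 0, 0, 0, 0, 0.45]]]'

```text
t: 10.28
tool_pos: [0.5669, -0.0692, 0.033]
tool_rot: [-89.5, -0.2, -15.9]
ft_force: [0.9, 0.4, -0.2]
finger_gap: 0.0386
```

Call:
arm_command --steps '[[[0, 0, 0.05, 0, 0, 0, 0.45], [0, 0, 0.05, 0, 0, 0, 0.45], [0, 0, 0.04, 0, 0, 0, 0.45], [0, 0, 0, 0, 0, 0, 0.45]]]'

```text
t: 10.62
tool_pos: [0.571, -0.0558, 0.0326]
tool_rot: [-89.6, -0.2, -16.0]
ft_force: [0.4, -0.3, 0.2]
finger_gap: 0.0384
```

```bash
python3 -c "
from h import *;st()"
```

```text
t 10.62 fix xy [  2.4 -58.6] z 32.6 rot [-89.59  -0.2  -15.96] F fix [ 0.5 -0.2] 0.2 gap 0.0384
```

Call:
arm_command --steps '[[[0, 0, 0.05, 0, 0, 0, 0.45], [0, 0, 0.05, 0, 0, 0, 0.45], [0, 0, 0.05, 0, 0, 0, 0.45], [0, 0, 0, 0, 0, 0, 0.45]]]'

```text
t: 10.95
tool_pos: [0.5732, -0.0488, 0.0326]
tool_rot: [-90.3, -0.1, -16.2]
ft_force: [0.5, 0.2, -0.5]
finger_gap: 0.0386
```

```bash
python3 -c "
from h import *;st();shot('side','n_s',220,150,160,120,5);shot('wrist','n_w',100,0,330,290,2)"
```

```text
t 10.95 fix xy [  2.6 -51.2] z 32.6 rot [-90.27  -0.12 -16.25] F fix [0.4 0.3] -0.5 gap 0.0386
```

View pics/n_w.png

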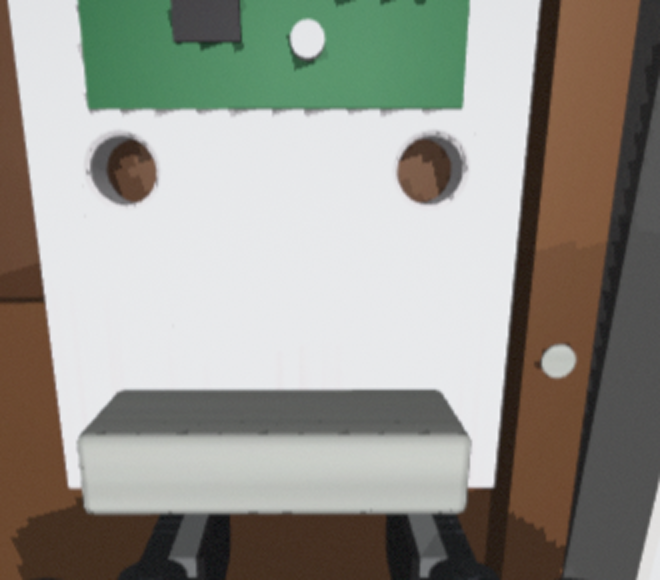

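View pics/n_s.png

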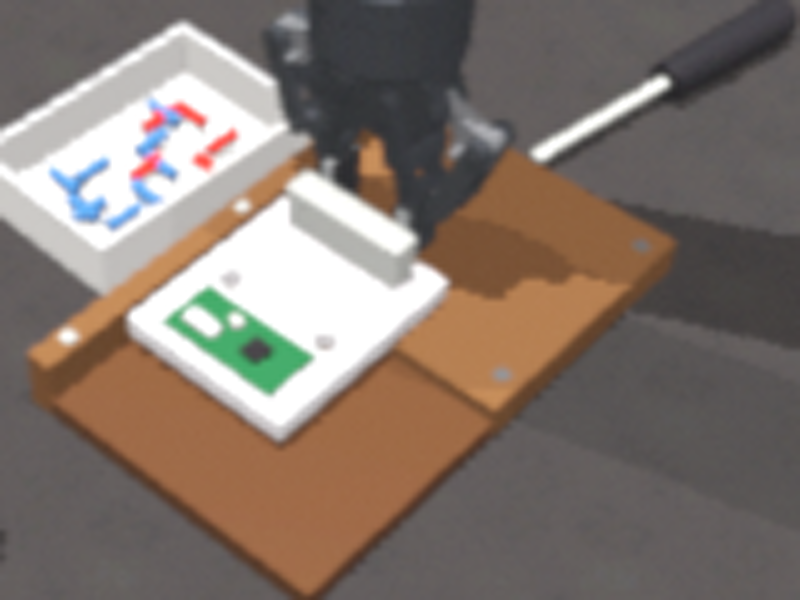

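Run:
```python
from m import *
c=read_camera("wrist")
Z=lambda l:(np.array(l,float)+.5)/2+[100,0]-.5
q=meas([(-48,-60,32),(48,-60,32),(30,8,32),(-30,8,32)],Z([(68,487),(494,487),(430,170),(124,169)]),c)
np.save("q.npy",q)
plateover(c,q,32,"n2",100,0,330,290,2)
c=read_camera("side");plateover(c,q,32,"n3",220,150,160,120,5)
```

```text
rel [-2.8180e+00  2.0466e+01 -9.0000e-03] res [[0.0, -0.0], [-0.1, 0.1], [1.4, -0.1], [-1.2, 0.1]]
```

View pics/n3.png

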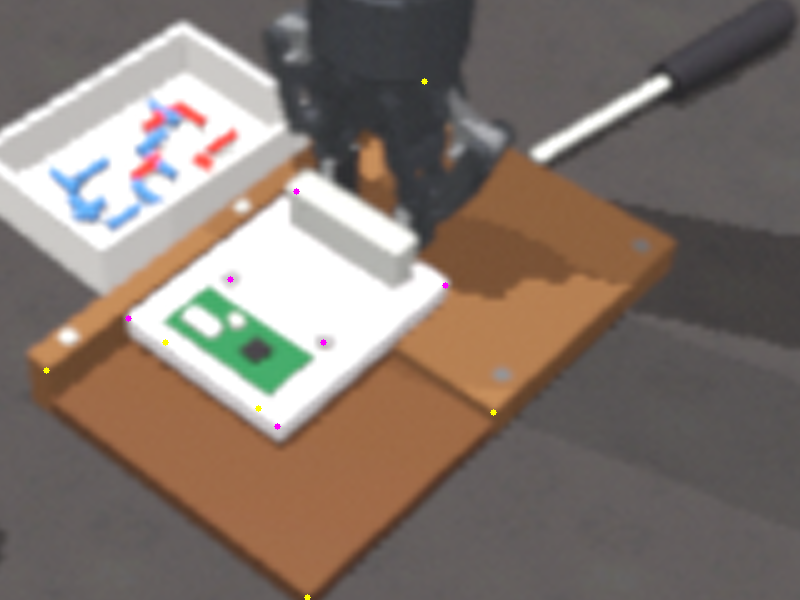

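Call:
arm_command --steps '[[[0, 0, 0.06, 0, -0.005, 0, 0.45], [0, 0, 0.06, 0, 0, 0, 0.45], [0, 0, 0.06, 0, 0, 0, 0.45], [0, 0, 0.06, 0, 0, 0, 0.45], [0, 0, 0, 0, 0, 0, 0.45]]]'

```text
t: 11.57
tool_pos: [0.5771, -0.0353, 0.0325]
tool_rot: [-91.0, 0.0, -16.1]
ft_force: [0.8, 0.8, 0.6]
finger_gap: 0.0385
```

```bash
python3 -c "
from h import *;st()"
```

```text
t 11.57 fix xy [  2.6 -37.3] z 32.5 rot [-9.103e+01  3.000e-02 -1.613e+01] F fix [0.6 1. ] 0.6 gap 0.0385
```

Call:
arm_command --steps '[[[0, 0, 0.06, 0.012, -0.003, 0, 0.45], [0, 0, 0.06, 0, 0, 0, 0.45], [0, 0, 0.05, 0, 0, 0, 0.45], [0, 0, 0, 0, 0, 0, 0.45]]]'

```text
t: 11.9
tool_pos: [0.5803, -0.0234, 0.0322]
tool_rot: [-90.2, 0.1, -16.0]
ft_force: [-0.2, -1.0, -0.3]
finger_gap: 0.0383
```

```bash
python3 -c "
from h import *;st();shot('side','o_s',220,150,160,120,5);shot('wrist','o_w',100,0,330,290,2)"
```

```text
t 11.9 fix xy [  2.5 -24.9] z 32.2 rot [-90.2    0.13 -16.04] F fix [ 0.1 -1. ] -0.3 gap 0.0383
```

View pics/o_w.png

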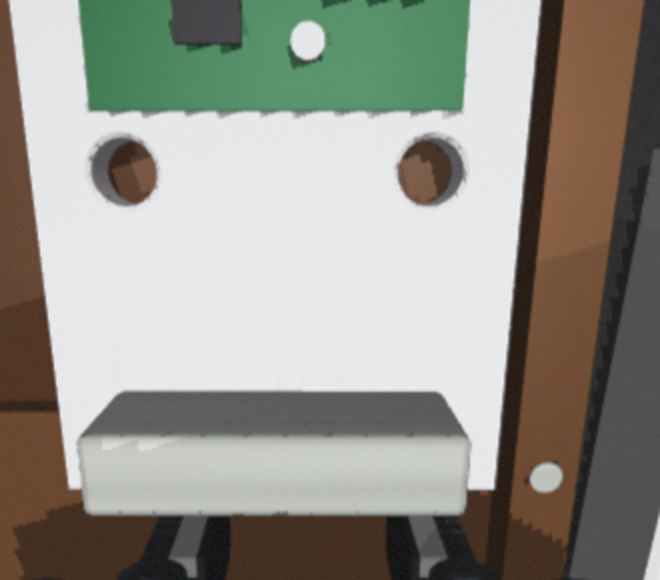

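View pics/o_s.png

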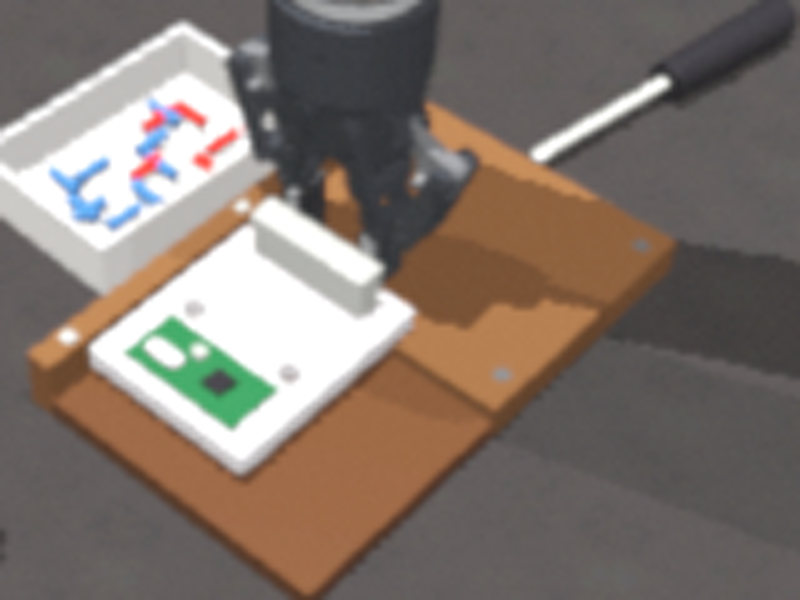

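Call:
arm_command --steps '[[[0, 0, -0.06, 0, 0, 0, 0.45], [0, -0.1, -0.06, 0, 0, 0, 0.45], [0, -0.3, 0, 0, 0, 0, 0.45], [0, -0.3, 0, 0, 0, 0, 0], [-0.2, -0.15, 0, 0, 0, 0, 0], [-0.25, 0, 0.1, 0, 0, 0, 0], [-0.25, 0, 0.25, 0, 0, 0, 0], [-0.1, 0, 0.25, 0, 0, 0, 0], [0, 0, 0.1, 0, 0, 0, 0], [0, 0, 0, 0, 0, 0, 0], [0, 0, 0, 0, 0, 0, 0]]]'

```text
t: 12.92
tool_pos: [0.5202, 0.0598, 0.1273]
tool_rot: [-89.3, -0.2, -16.0]
ft_force: [0.6, -0.1, 0.5]
finger_gap: 0.0003
```

```bash
python3 -c "
from h import *;st()"
```

```text
t 12.92 fix xy [-78.1  38.7] z 127.3 rot [-89.29  -0.24 -16.01] F fix [0.6 0.1] 0.5 gap 0.0003
```

Call:
arm_command --steps '[[[0, 0.25, -0.03, -0.008, 0, 0, 0], [0, 0.3, -0.03, 0, 0, 0, 0], [0, 0.2, 0, 0, 0, 0, 0], [0, 0.1, 0, 0, 0, 0, 0], [0, 0, 0, 0, 0, 0, 0], [0, 0, 0, 0, 0, 0, 0]]]'

```text
t: 13.42
tool_pos: [0.5265, 0.0444, 0.0409]
tool_rot: [-90.1, -0.9, -16.6]
ft_force: [-0.5, 0.4, 1.3]
finger_gap: 0.0002
```

```bash
python3 -c "
from h import *;st();shot('wrist','p_w',150,80,362,304,2)"
```

```text
t 13.42 fix xy [-67.8  25.6] z 40.9 rot [-90.09  -0.88 -16.64] F fix [-0.6  0.2] 1.3 gap 0.0002
```

View pics/p_w.png

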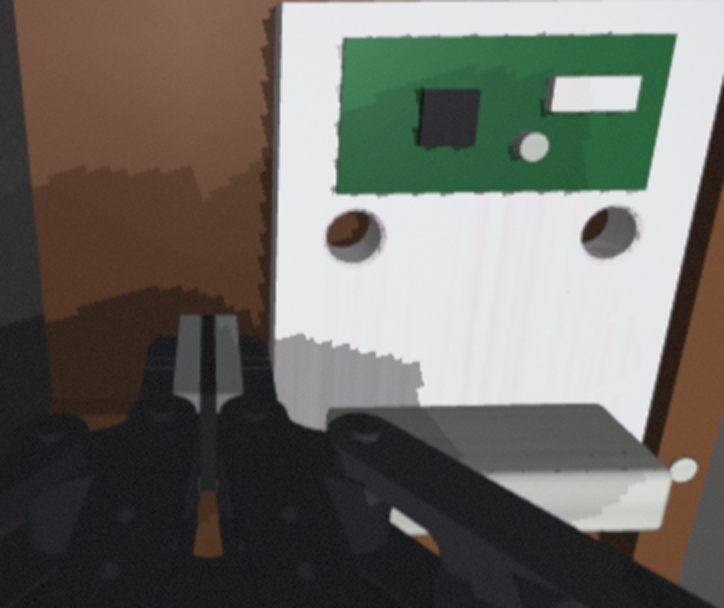

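Call:
arm_command --steps '[[[0, 0.01, 0.05, 0, -0.008, 0.009, 0], [0, 0.01, 0.05, 0, 0, 0, 0], [0, 0, 0, 0, 0, 0, 0], [0, 0, 0, 0, 0, 0, 0]]]'

```text
t: 13.8
tool_pos: [0.5326, 0.0544, 0.0424]
tool_rot: [-89.9, -0.4, -15.9]
ft_force: [-0.2, -0.4, -0.2]
finger_gap: -0.0001
```

```bash
python3 -c "
from h import *;st()"
```

```text
t 13.8 fix xy [-64.7  36.9] z 42.4 rot [-89.94  -0.38 -15.92] F fix [-0.  -0.5] -0.2 gap -0.0001
```

Call:
arm_command --steps '[[[0, 0.03, -0.03, 0, 0, 0, 0], [0, 0.02, -0.01, 0, 0, 0, 0], [0, 0, 0, 0, 0, 0, 0]]]'

```text
t: 14.05
tool_pos: [0.5323, 0.0512, 0.0383]
tool_rot: [-89.9, -0.5, -15.8]
ft_force: [-0.9, -0.1, -0.1]
finger_gap: -0.0002
```

```bash
python3 -c "
from h import *;st()"
```

```text
t 14.05 fix xy [-64.1  33.7] z 38.3 rot [-89.86  -0.53 -15.82] F fix [-0.9 -0.4] -0.1 gap -0.0002
```

Call:
arm_command --steps '[[[0.04, -0.008, 0, 0, 0, 0, 0], [0.04, 0, 0, 0, 0, 0, 0], [0.03, 0, 0, 0, 0, 0, 0]]]'

```text
t: 14.3
tool_pos: [0.5387, 0.0488, 0.0388]
tool_rot: [-90.0, 0.1, -15.8]
ft_force: [-7.4, 2.8, 7.3]
finger_gap: -0.0002
```

```bash
python3 -c "
from h import *;st();shot('wrist','q_w',150,80,362,304,2)"
```

```text
t 14.3 fix xy [-57.2  33.2] z 38.8 rot [-8.998e+01  7.000e-02 -1.579e+01] F fix [-7.9  0.7] 7.3 gap -0.0002
```

View pics/q_w.png

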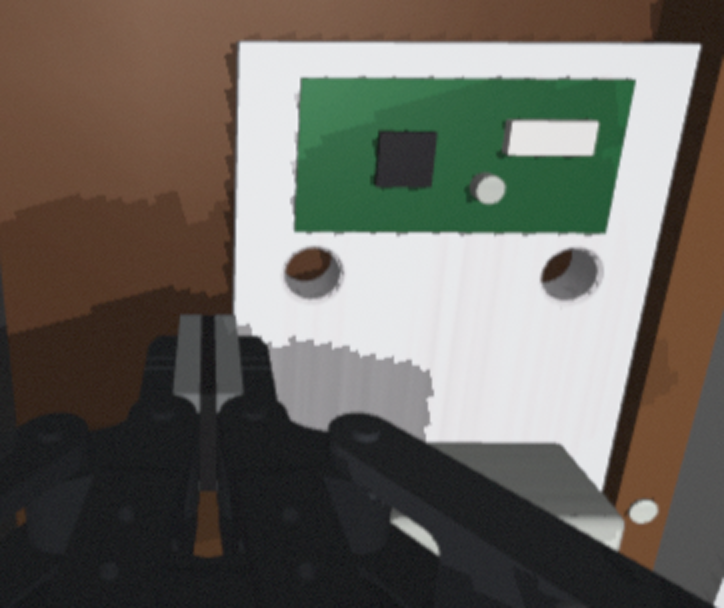

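Call:
arm_command --steps '[[[0.04, -0.015, 0, 0, 0, -0.006, 0], [0.05, -0.005, 0, 0, 0, -0.006, 0], [0.05, 0, 0, 0, 0, -0.006, 0]]]'

```text
t: 14.6
tool_pos: [0.5417, 0.0476, 0.0388]
tool_rot: [-90.3, -0.1, -15.7]
ft_force: [-11.5, 3.6, 9.7]
finger_gap: -0.0002
```

```bash
python3 -c "
from h import *;st();shot('wrist','r_w',150,80,362,304,2)"
```

```text
t 14.6 fix xy [-54.1  32.8] z 38.8 rot [-90.26  -0.12 -15.66] F fix [-12.1   0.3] 9.7 gap -0.0002
```

View pics/r_w.png

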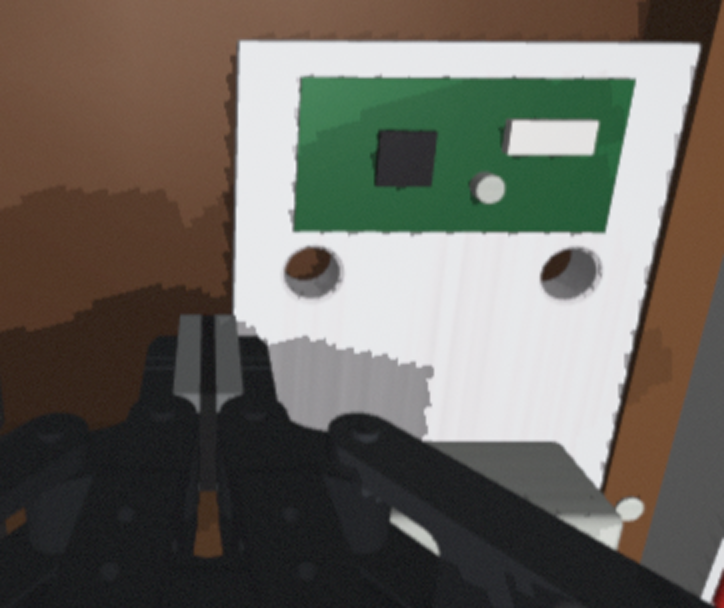

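Call:
arm_command --steps '[[[-0.06, -0.02, 0, 0, 0, 0, 0], [-0.06, -0.1, 0, 0, 0, 0, 0], [0, -0.3, 0, 0, 0, 0, 0.3], [0, -0.3, -0.1, 0, 0, 0, 0.45], [0.1, -0.1, -0.25, 0, 0, 0, 0.45], [0.25, 0, -0.25, 0, 0, 0, 0.45], [0.2, 0, -0.15, 0, 0, 0, 0.45], [0.1, 0, 0, 0, 0, 0, 0.45], [0, 0, 0, 0, 0, 0, 0.45], [0, 0, 0, 0, 0, 0, 0.45]]]'

```text
t: 15.48
tool_pos: [0.5839, -0.0447, 0.1354]
tool_rot: [-90.1, -2.1, -15.6]
ft_force: [-1.3, -0.1, -0.5]
finger_gap: 0.0385
```

```bash
python3 -c "
from h import *;st();shot('side','s_s',220,150,160,120,5);shot('wrist','s_w',100,0,330,290,2)"
```

```text
t 15.48 fix xy [ 11.8 -44.4] z 135.4 rot [-90.13  -2.07 -15.57] F fix [-1.2 -0.4] -0.5 gap 0.0385
```

View pics/s_w.png

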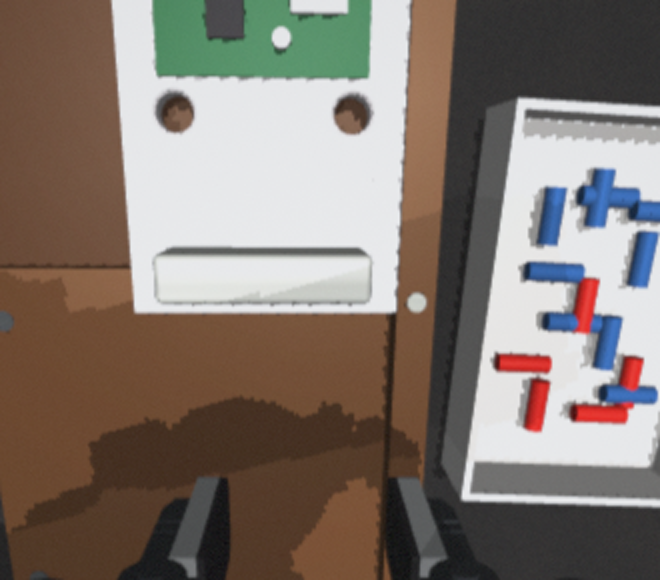

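View pics/s_s.png

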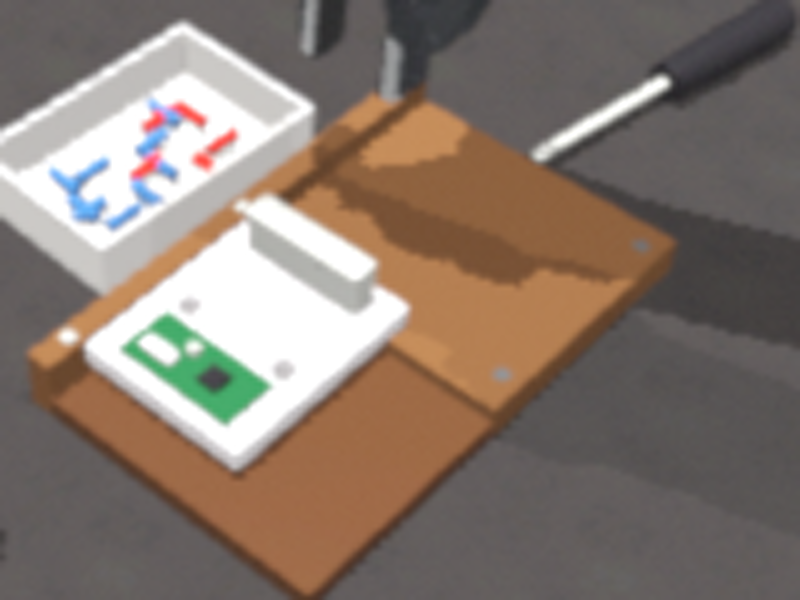

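Call:
arm_command --steps '[[[-0.08, 0.2, -0.03, 0, 0.003, 0.023, 0.45], [-0.02, 0.3, -0.04, 0, 0, 0, 0.45], [0, 0.25, 0, 0, 0, 0, 0.45], [0, 0.1, 0, 0, 0, 0, 0.45], [0, 0, 0, 0, 0, 0, 0.45], [0, 0, 0, 0, 0, 0, 0.45]]]'

```text
t: 16.08
tool_pos: [0.5709, -0.0399, 0.0493]
tool_rot: [-89.9, 0.1, -15.1]
ft_force: [0.1, 0.4, -0.4]
finger_gap: 0.0382
```

```bash
python3 -c "
from h import *;st()"
```

```text
t 16.08 fix xy [ -2.1 -43.3] z 49.3 rot [-8.985e+01  7.000e-02 -1.512e+01] F fix [-0.   0.4] -0.4 gap 0.0382
```

Call:
arm_command --steps '[[[0.02, 0.05, 0, 0, 0.009, 0, 0.45], [0.01, 0.06, 0, 0, 0, 0, 0.45], [0, 0.04, 0, 0, 0, 0, 0.45], [0, 0, 0, 0, 0, 0, 0.45], [0, 0, 0, 0, 0, 0, 0.45]]]'

```text
t: 16.5
tool_pos: [0.577, -0.0392, 0.037]
tool_rot: [-89.7, -0.3, -15.9]
ft_force: [-0.1, 0.5, 0.0]
finger_gap: 0.0385
```

```bash
python3 -c "
from h import *;st()"
```

```text
t 16.5 fix xy [  3.6 -41. ] z 37.0 rot [-89.71  -0.35 -15.89] F fix [-0.2  0.5] 0.0 gap 0.0385
```

Call:
arm_command --steps '[[[0, 0.03, 0, 0, 0, 0, 0.45], [0, 0.02, 0, 0, 0, 0, 0.45], [0, 0, 0, 0, 0, 0, 0.45]]]'

```text
t: 16.75
tool_pos: [0.5778, -0.0394, 0.0326]
tool_rot: [-89.7, -0.5, -15.9]
ft_force: [0.6, -0.0, 0.4]
finger_gap: 0.0385
```

Call:
arm_command --steps '[[[0, 0, 0.05, 0, 0, 0, 0.45], [0, 0, 0.05, 0, 0, 0, 0.45], [0, 0, 0.05, 0, 0, 0, 0.45], [0, 0, 0, 0, 0, 0, 0.45]]]'

```text
t: 17.08
tool_pos: [0.5823, -0.024, 0.0327]
tool_rot: [-89.7, -0.5, -16.0]
ft_force: [0.1, -0.4, 0.3]
finger_gap: 0.0386
```

```bash
python3 -c "
from h import *;st()"
```

```text
t 17.08 fix xy [  4.6 -25. ] z 32.7 rot [-89.7   -0.47 -15.95] F fix [ 0.2 -0.4] 0.3 gap 0.0386
```

Call:
arm_command --steps '[[[0, 0.003, 0.05, 0, -0.002, 0, 0.45], [0, 0, 0.05, 0, 0, 0, 0.45], [0, 0, 0.05, 0, 0, 0, 0.45], [0, 0, 0, 0, 0, 0, 0.45]]]'

```text
t: 17.42
tool_pos: [0.5843, -0.0172, 0.0327]
tool_rot: [-90.4, -0.4, -16.0]
ft_force: [0.9, -0.1, 0.8]
finger_gap: 0.0385
```

```bash
python3 -c "
from h import *;st();shot('side','t_s',220,150,160,120,5)"
```

```text
t 17.42 fix xy [  4.7 -17.8] z 32.7 rot [-90.42  -0.37 -16.  ] F fix [0.9 0.1] 0.8 gap 0.0385
```

View pics/t_s.png

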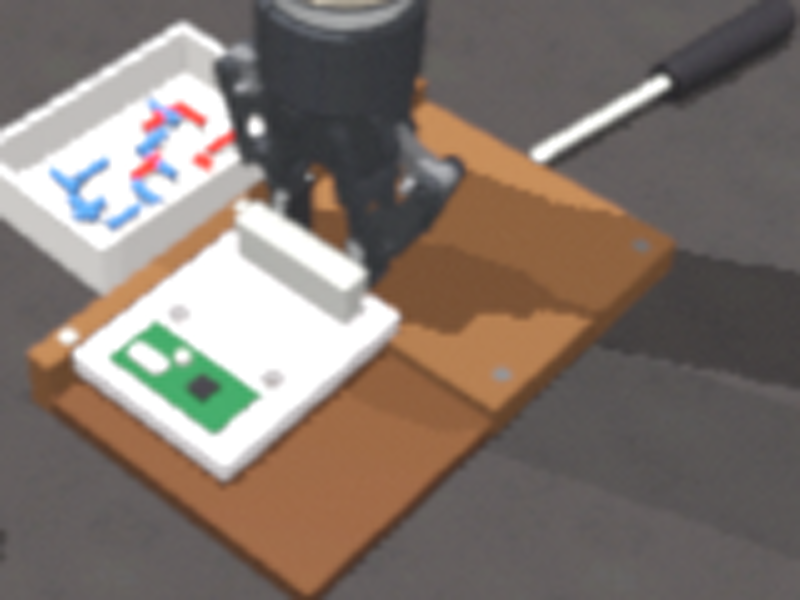

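Call:
arm_command --steps '[[[0, 0.003, 0.05, 0.006, 0, 0, 0.45], [0, 0, 0.05, 0, 0, 0, 0.45], [0, 0, 0.03, 0, 0, 0, 0.45], [0, 0, 0, 0, 0, 0, 0.45]]]'

```text
t: 17.8
tool_pos: [0.586, -0.0107, 0.0326]
tool_rot: [-90.3, -0.2, -16.2]
ft_force: [0.5, -0.1, -1.3]
finger_gap: 0.0388
```

```bash
python3 -c "
from h import *;st();shot('side','u_s',220,150,160,120,5);shot('wrist','u_w',100,0,330,290,2)"
```

```text
t 17.8 fix xy [  4.5 -11.1] z 32.6 rot [-90.31  -0.25 -16.21] F fix [0.5 0.1] -1.3 gap 0.0388
```

View pics/u_w.png

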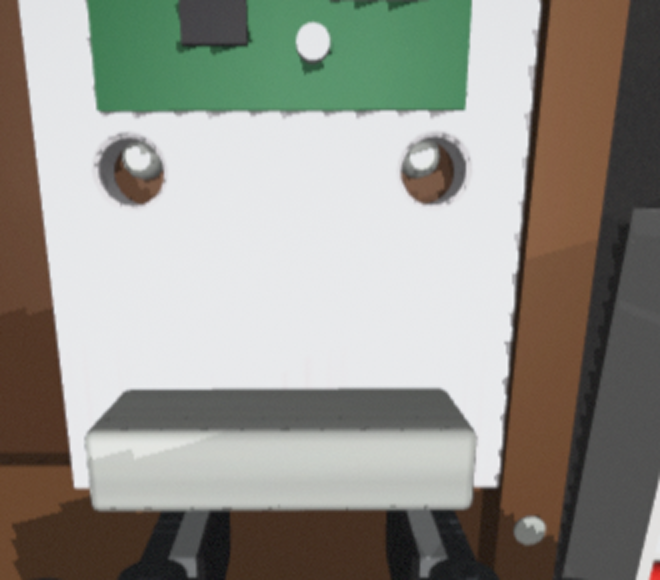

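View pics/u_s.png

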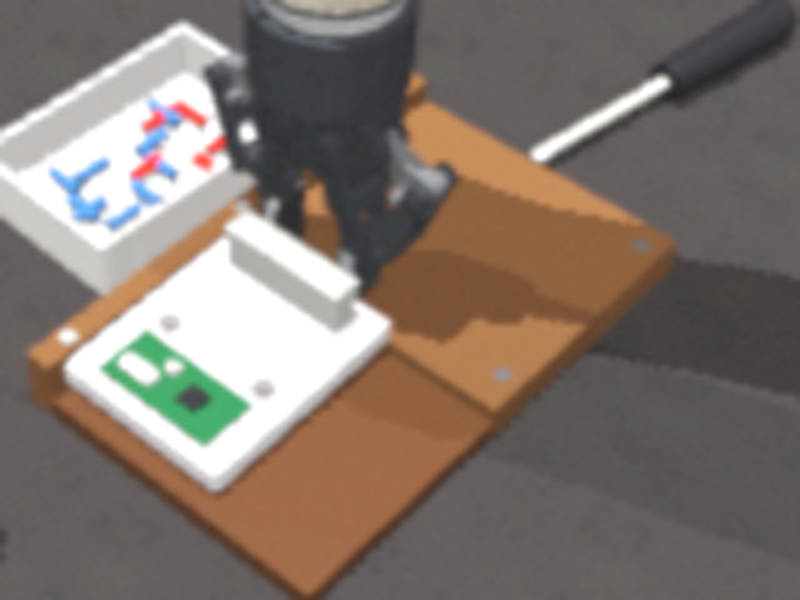

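Call:
arm_command --steps '[[[0, 0.003, 0.03, 0.004, -0.002, 0, 0.45], [0, 0, 0.03, 0, 0, 0, 0.45], [0, 0, 0, 0, 0, 0, 0.45]]]'

```text
t: 18.15
tool_pos: [0.5875, -0.0057, 0.0322]
tool_rot: [-90.0, -0.2, -16.0]
ft_force: [-0.6, 0.3, 0.6]
finger_gap: 0.0385
```

```bash
python3 -c "
from h import *;st();shot('side','v_s',220,150,160,120,5);shot('wrist','v_w',100,0,330,290,2)"
```

```text
t 18.15 fix xy [ 4.6 -5.9] z 32.2 rot [-90.    -0.23 -16.01] F fix [-0.7  0.1] 0.6 gap 0.0385
```

View pics/v_w.png

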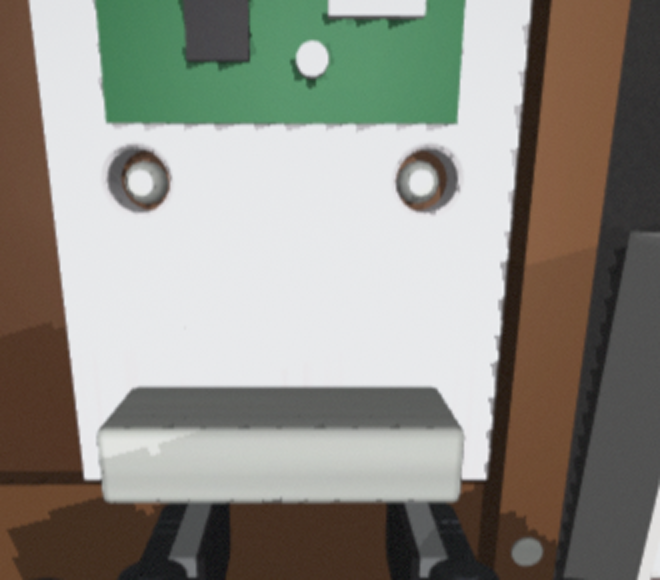

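Call:
arm_command --steps '[[[0, 0, -0.06, 0, 0, 0, 0.45], [0, -0.03, -0.08, 0, 0, 0, 0.45], [0, -0.2, -0.05, 0, 0, 0, 0.45], [0, -0.3, 0, 0, 0, 0, 0.45], [0, -0.3, -0.05, 0, 0, 0, 0.45], [0, -0.1, 0, 0, 0, 0, 0.45], [0, 0, 0, 0, 0, 0, 0.45], [0, 0, 0, 0, 0, 0, 0.45]]]'

```text
t: 18.92
tool_pos: [0.5799, -0.0271, 0.1277]
tool_rot: [-89.5, -0.1, -15.9]
ft_force: [-0.6, -0.2, 0.3]
finger_gap: 0.0385
```

```bash
python3 -c "
from h import *;st();shot('side','w_s',180,130,200,150,4);shot('wrist','w_w',100,0,330,290,2);shot('scene','w_c',170,130,200,150,4)"
```

```text
t 18.92 fix xy [  3.1 -28.6] z 127.7 rot [-89.54  -0.13 -15.88] F fix [-0.6 -0.3] 0.3 gap 0.0385
```

View pics/w_w.png

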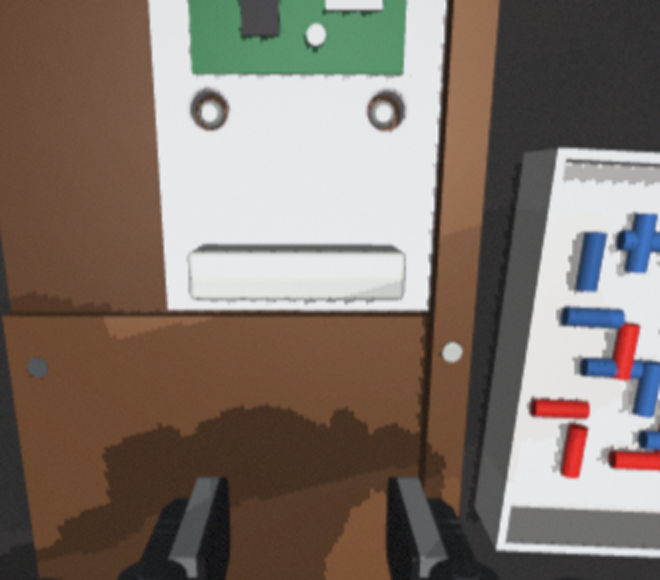

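View pics/w_s.png

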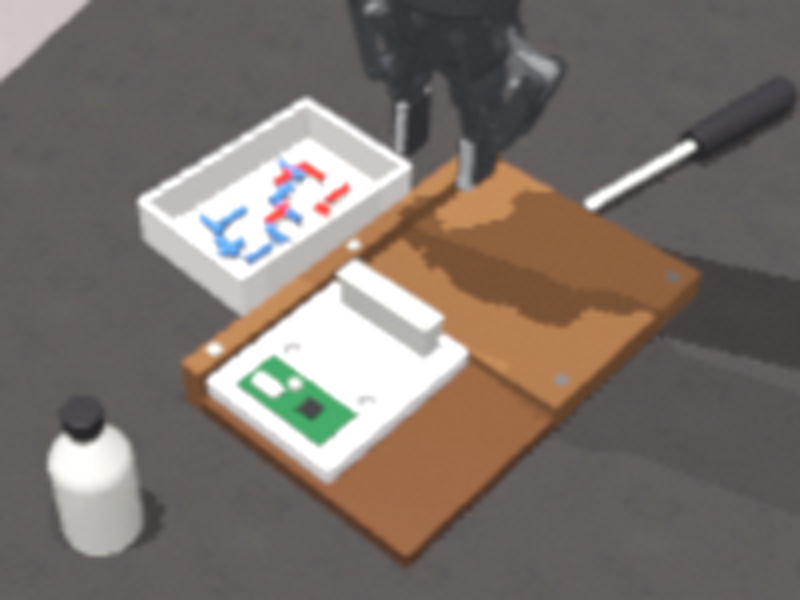

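View pics/w_c.png

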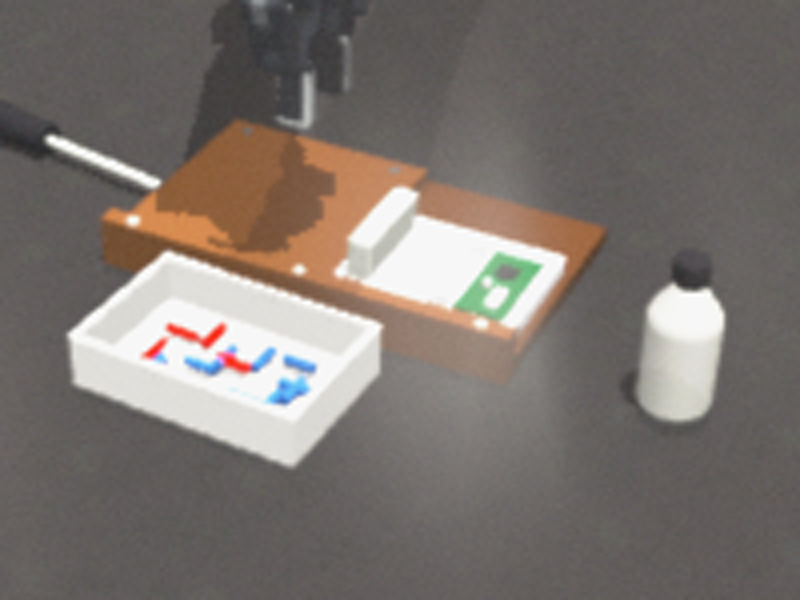

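Run:
```python
from m import *
from scipy.optimize import least_squares
c=read_camera("wrist");f=np.load("f.npy")
Z=lambda l:(np.array(l,float)+.5)/2+[100,0]-.5
px=Z([(168,310),(429,310),(386,110),(210,109)])
for tail in(24,32):
    z=lambda y:24+(tail-24)*(60-y)/120
    q=meas([(-48,-60,z(-60)),(48,-60,z(-60)),(30,8,z(8)),(-30,8,z(8))],px,c)
pts=np.array([(-48,-60,0),(48,-60,0),(30,8,0),(-30,8,0)])/1e3
def g(p):
    X=W(p[:3],pts);X[:,2]=[p[3],p[3],p[4],p[4]];return (P(c,X)-px).ravel()
r=least_squares(g,[*q,.024,.024]);print("tail z, hole z mm",r.x[3:]*1e3,np.round(rel(f,r.x[:3]),3))
# pin tops vs hole bottom
for a in("w_s","v_s"):
    pass
qs=np.array([*W(f,np.array([[0,.063,0]]))[0,:2],f[2]])
c=read_camera("side");plateover(c,qs,24,"x_s",180,130,200,150,4)
```

```text
rel [-1.2130e+00  6.3387e+01 -2.0000e-03] res [[-0.3, -0.1], [0.3, 0.2], [0.8, -0.2], [-0.8, 0.2]]
rel [-1.1340e+00  6.3602e+01 -4.0000e-03] res [[-2.6, 1.7], [2.3, 2.1], [1.6, -1.0], [-1.5, -0.8]]
tail z, hole z mm [23.80328049 20.69182649] [-1.2470e+00  6.3564e+01 -2.0000e-03]
```

View pics/x_s.png

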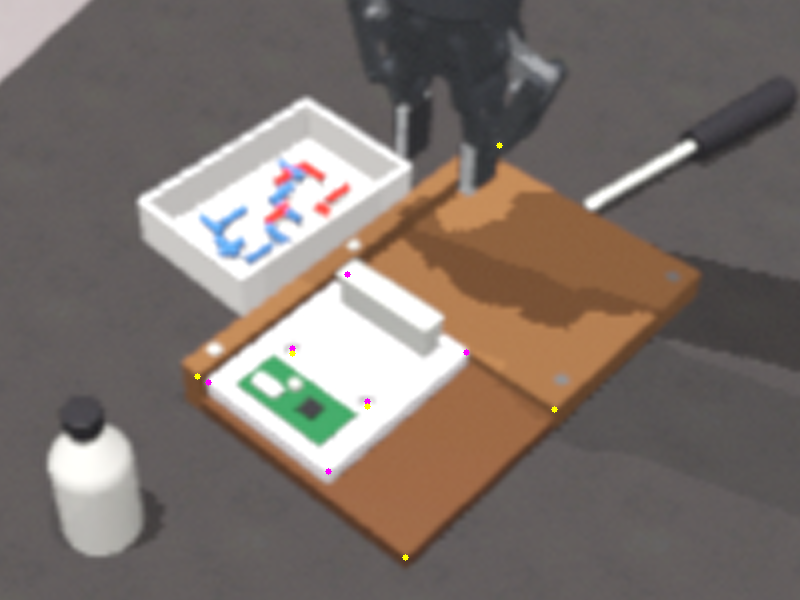

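```bash
python3 -c "
from cell import *
for t in('parts_tray','flux_bottle','driver'):
  for n in('scene','side'):
    read_camera(n);print(n,t,[[round(v) for v in d['box']] for d in recognise(n,t)[:1]])
print(hand_in())"
```

```text
scene parts_tray [[185, 196, 264, 249]]
side parts_tray [[215, 157, 282, 209]]
scene flux_bottle [[257, 180, 311, 209]]
side flux_bottle [[192, 229, 218, 267]]
scene driver [[154, 152, 185, 170]]
side driver [[342, 149, 380, 176]]
the job is handed in; nothing more can be done
None
```

The plate looks seated over both pins, and I have handed the job in. The hand-in gives no verdict.

**What I did:** I pushed the plate's near side until it lay along the fence. Then I pushed its tail squarely with the half-open fingers. With about 16 mm to go I nudged it once more against the fence, then pushed the tail until the plate dropped. At the end I pulled the gripper back and up to about 128 mm above the bench.

**What the last checks showed:**
- **Position:** a wrist-camera fit puts the plate at about (-1.2, 63.4) mm against the target (0, 63), with yaw off by about 0.002 rad. Both pins show inside the holes, and the tail edge is past the step.
- **Flat and down:** the fit of a flat plate in the pocket leaves at most 0.8 px of error. A plate with its tail still on the step fits clearly worse, up to 2.6 px. The seated outline also matches the side picture.
- **Bystanders:** the tray box is within a few pixels of the start in both views, and so is the bottle's in the side view. All three things look unmoved in the pictures.

**What disagreed or went wrong:**
- When I let the fit find the heights freely, it put the holes about 3 mm lower than the tail. I take that as noise in the measurement.
- The scene-camera network's last box for the bottle was really around the plate.
- The screwdriver's last boxes differ in size from the start: one covers only part of it, the other is larger.
- On the side pushes the fingers pressed on the plate's top edge at up to 16 N, and the touch-down on the shelf to find the height reached about 20 N. I saw no contact with the grip bar.

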